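Lay the kindling, prime and spark the coffee stove

TASK

Get the little wood stove ready to brew: move the mug off the hearth plate and stand it upright on the round cork mat, then stack all the kindling sticks from the dark wooden board crosswise on the plate in layers of two, centred on the yellow marks - the first pair on the marks that run towards the aluminium windscreen, the next pair across them as far apart as the marks that run parallel to the screen, and so on, an odd last stick alone on top. With the tower standing, push the black plunger of the red primer pump fully down to its stop at least three times, letting it come fully up each time, and then twist the orange igniter knob clockwise to its stop and let it spring back. Leave the French press, measuring jug, stir stick and coffee tin where they are, and the mug and tower as placed.

Things in the scene. Friction and masses are not known exactly. Their poses are not given: they have to be found in the camera images.
- hearth: fixed dark steel plate 180 x 180 mm; origin on the table under its centre, flat top 18 mm above the table. 20 mm wide yellow marks: two along its x, centred on y = -37 and +37 mm (1st layer; 3rd lies likewise), two along its y, centred on x = -37 and +37 mm (2nd layer). Fixed aluminium windscreen, 85 mm high, 180 wide, across its x axis at x = +125 mm
- tray: fixed dark wooden board 260 (x) x 330 (y) x 8 mm, carrying the sticks at the start; origin on the table under its centre
- stick0: kindling stick, square bar 140 x 20 x 20 mm, pale wood, 34 g, loose; origin at its middle, x along its length; may be absent. Starts flat on the dark wooden board, in 2 rows of up to 3, middles about 70 mm apart across the sticks
- stick1: kindling stick, square bar 140 x 20 x 20 mm, pale wood, 34 g, loose; origin at its middle, x along its length; may be absent. Starts flat on the dark wooden board, in 2 rows of up to 3, middles about 70 mm apart across the sticks
- stick2: kindling stick, square bar 140 x 20 x 20 mm, pale wood, 34 g, loose; origin at its middle, x along its length; may be absent. Starts flat on the dark wooden board, in 2 rows of up to 3, middles about 70 mm apart across the sticks
- stick3: kindling stick, square bar 140 x 20 x 20 mm, pale wood, 34 g, loose; origin at its middle, x along its length; may be absent. Starts flat on the dark wooden board, in 2 rows of up to 3, middles about 70 mm apart across the sticks
- stick4: kindling stick, square bar 140 x 20 x 20 mm, pale wood, 34 g, loose; origin at its middle, x along its length; may be absent. Starts flat on the dark wooden board, in 2 rows of up to 3, middles about 70 mm apart across the sticks
- stick5: kindling stick, square bar 140 x 20 x 20 mm, pale wood, 34 g, loose; origin at its middle, x along its length; may be absent. Starts flat on the dark wooden board, in 2 rows of up to 3, middles about 70 mm apart across the sticks
- mug: white ceramic mug, outer diameter 66 mm, 85 mm high, 0.2 to 0.33 kg, loose; origin at the centre of its underside, z up, handle on its +y side. Starts upright on the hearth plate
- mat: round cork mat, diameter 110 mm, 5 mm thick, fixed on the table; origin under its centre
- pump_body: red primer pump can, 68 mm across, fixed to the table; origin under its centre
- pump_top (a point): centre of the top of the black plunger head (46 mm disc) on the pump, 132 mm above the table when up; moves down with it
- pump (a joint): how far the plunger is down: 0 up, 0.030 m at its stop; its spring takes 3.5 N to start, 11 N at the stop, and pushes it up again
- igniter_grip (a point): grip point on the axis of the orange igniter knob, 70 mm above the table; the knob is an upright bar 46 mm long (the point's x), 14 mm wide (its y), from 46 to 76 mm above the table on a grey round base 76 mm across and 40 mm high (with a 6 mm black collar under the bar), fixed; the axes turn with the knob
- igniter (a joint): angle of the knob: 0 at rest, grows clockwise seen from above to 1.2 rad at its stop; a spring (0.04 to 0.16 N m) turns it back when released
- french_press: stainless French press, 98 mm across, 212 mm high, handle on its +y side, loose, leave alone; origin under its centre
- jug: blue plastic measuring jug, 100 mm across, 120 mm high, handle on its -y side, loose, leave alone; origin under its centre
- stir_stick: thin wooden stir stick 150 x 9 x 5 mm, darker, lying on the table near the robot, loose, leave alone; origin at the middle of its underside, x along its length
- tin: green coffee tin with a paper label, 74 mm across, 100 mm high, loose, leave alone; origin under its centre
Things that resemble listed ones, but are neither listed nor needed, are in the scene too. Several things look just like the mat: the one meant starts farthest to the robot's right. Leave any blue look-alike of the stick1 alone.

How it is judged:
By the outcome, as a careful person would: the job done as asked, in the order asked, and still so for the second after the job is handed in, with the robot touching nothing.
Of stick0, stick1, stick2, stick3, stick4, stick5 only 4 to 6 are there at a start; the rules pass over those that are not, and their reading is None.
At some moment in a run one of mug may be knocked a few centimetres aside while the robot is not near it.
Once in a run the grip may slacken for a moment while it holds something.
It also fails if it takes over 210 s, if anything falls off the work surface, if the arm or the gripper's body presses on something with over 40 N, if the wrist force passes 120 N, or if a joint passes its speed limit or range.

ROBOT

A 7-joint arm with a two-finger parallel gripper is mounted at the origin on the work surface. World frame = base frame: x ahead of the robot, y to its left, z up, the work surface at z = 0. Lengths are in m, angles in rad, forces in N, time in s.
With the tool pointing down it reaches from about 0.4 to 0.875 m from the base axis. Payload 6.5 kg.
Tool frame: the origin (TCP) lies at the very end of the fingers, on their centre line; the grasp point (between the pads) lies 19 mm behind it (ctrl.grip_depth is the z of the grasp point in the tool frame, in m); z points along the fingers, y is the line along which they close (so a half turn about z gives the same grasp; the last joint's range is limited). The gripper opens to 88 mm and grips with 3 to 60 N. Pads are 18 mm wide; open, the fingers measure 123 mm over their backs; the gripper's body (75 mm by 187 mm) begins 45 mm behind the grasp point.
Start: joints at [1.076, 0.536, -0.004, 1.538, 0.003, 1.067, -0.071], TCP at [0.27, -0.591, 0.239] pointing down, gripper open.
Joint ranges: [-2.7, 2.7], [-0.37, 2.16], [-1.27, 1.26], [0.24, 2.4], [-1.31, 4.45], [0.19, 1.91], [-2.76, 2.76]. Speed limits (rad/s): [2.39, 2.39, 3.14, 3.14, 3.14, 3.14, 3.14].

INTERFACE

Orientations are given as a rotation vector (axis times angle).
In Python, from plant import ctrl gives the robot as it stands. The module is installed in compiled form; this text tells all that it offers.
- The arm moves only by the tool apply_moves, never from a script. Its argument "increments" is a list of rows, each an object with "delta_pos": the shift along the tool's x, y, z each as a share of 0.25 m, from -1 to 1, a list of three; "delta_rot": the turn, a rotation vector about the tool's x, y, z each as a share of 180 degrees, from -1 to 1, a list of three. In form: [{"delta_pos": [dx, dy, dz], "delta_rot": [ax, ay, az]}, ...]. A call has 1 to 8 rows; each row is the pose to reach, as a shift and turn from the pose commanded when the call began, along the tool's axes at that moment, turning the shorter way round; what a row does not reach only later rows make up. A row lasts 1/8 s, in which the tool goes at most 62.5 mm and 10.7 degrees, less where a joint would pass 70% of its speed; a pose out of reach is approached as far as the arm can. A call with a number of a shift or a turn outside -1 to 1 is refused whole. A call with a gripper value outside its range is refused whole. "hand" is the opening, from 0 (shut) to 1 (fully open), set as the call begins (left out, the last holds). The fingers move at their own pace and stop on an object; "grip_force" is the grip in N (left out, the last holds). Time passes only in rows, so rows that repeat a pose let the fingers close. It gives the time, the measured TCP pose, the force, the opening and the grip force at its end, in the units of the state.
- ctrl.get_obs(): the state, without advancing time (a new reading comes with each control period).
- ctrl.camera(name): name is "scene" or "top" or "wrist"; returns a dict with "img" (420x560x3 uint8, red, green, blue), "K" (3x3 intrinsics, pixels), "dist_coeffs" ([k1, k2, p1, p2, k3] as OpenCV has them; the pictures are not rectified), "R" (3x3) and "t" (3): a world point X has camera coordinates R X + t. Camera axes: x right, y down, z forward; pixel columns grow to the right and rows downward; lengths in m; the calibration is good to about 2 mm. A picture is of the moment at which its call begins. There is no depth.
- ctrl.job_done(): hands the job in; it is judged then, once.
The state is a dict: "time": time; "joint_positions": joint angles; "qvel": joint speeds; "joint_torque": joint torques, N m; "ee_pos": TCP position; "eef_rot": TCP orientation; "ft_force": force on the tool from outside, world axes, zero at the start; "ft_torque": the same for the moment, N m; "opening": finger opening in m; "grip_force": force on a finger pad.
Only numpy, scipy, OpenCV 4.12 (cv2) and the standard library are available. Lean on these libraries where they do the work, as an engineer would, in place of code of your own. Each camera call takes 0.05 s, during which the arm holds its last target. There are 200 camera calls.

## Working session

There is one attempt and no reset: what is moved stays moved. The work goes in short steps, Python scripts to look and compute and a tool call to move; the robot and the scene stay as the last step left them, time stands still between calls to the robot, and variables do not carry over. Pictures are saved under pics/ and viewed, at most 14 in all, crops included, and the job is handed in when it is done.

Besides the shell and the picture viewer there is one more tool, called after "Request:" as name(argument=value, ...) on one line, values as JSON. apply_moves: Moves the arm, as the interface text tells. Its arguments: {"type":"object","properties":{"increments":{"type":"array"},"hand":{"type":"number"},"grip_force":{"type":"number"}},"required":["increments"]}

```bash
mkdir -p pics; cat > h.py <<'E'
import numpy as np, cv2
from scipy.spatial.transform import Rotation as Ro
from plant import ctrl
def cam(n,save=None):
    c=ctrl.camera(n)
    if save: cv2.imwrite('pics/'+save+'.png',c['img'][:,:,::-1])
    return c
def ray(c,uv,z):
    uv=np.asarray(uv,float).reshape(-1,1,2)
    p=cv2.undistortPoints(uv,np.array(c['K']),np.array(c['dist_coeffs'])).reshape(-1,2)
    d=np.c_[p,np.ones(len(p))]@np.array(c['R']); o=-np.array(c['R']).T@np.array(c['t'])
    return o+d*((z-o[2])/d[:,2])[:,None]
def proj(c,X):
    return cv2.projectPoints(np.asarray(X,float).reshape(-1,3),cv2.Rodrigues(np.array(c['R']))[0],np.array(c['t'],float),np.array(c['K']),np.array(c['dist_coeffs']))[0].reshape(-1,2)
E
python3 - <<'E'
from h import *
for n in('top','scene','wrist'):
    c=cam(n,n+'0'); print(n,-np.array(c['R']).T@c['t'],np.array(c['R'])[2])
print(ctrl.get_obs(),ctrl.grip_depth)
E
```

```text
top [ 0.30738767 -0.00579485  1.39337784] [ 0.12110444  0.01314142 -0.99255278]
scene [1.41947575 0.04321044 1.30941706] [-0.61190304 -0.027388   -0.79045845]
wrist [ 0.33062541 -0.5639682   0.38552342] [-0.23501161 -0.10545036 -0.96625554]
{'time': 0.15, 'joint_positions': array([ 1.07579872,  0.53694158, -0.00444632,  1.53861954,  0.00258973,
        1.06727057, -0.07121791]), 'qvel': array([ 0.00176314, -0.0040391 , -0.00101613, -0.00217622,  0.00161327,
       -0.00072563, -0.00138335]), 'joint_torque': array([ 1.47651295e-03, -5.71329153e+01,  9.91645306e-01, -2.51827508e+01,
       -5.62123710e-02,  1.52742112e-02,  1.21121175e-04]), 'ee_pos': array([ 0.27007039, -0.59074403,  0.23808341]), 'eef_rot': array([-3.06848753e+00, -6.68237683e-01,  5.34248960e-04]), 'ft_force': array([ 0.09327502, -0.51717635,  0.12831193]), 'ft_torque': array([-0.02697616, -0.03563124,  0.01035958]), 'grip_force': 0.0, 'opening': 0.08851335917750706} -0.0187
```

View pics/top0.png

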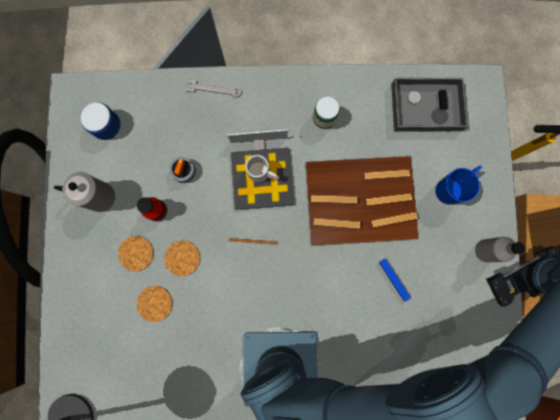

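View pics/scene0.png

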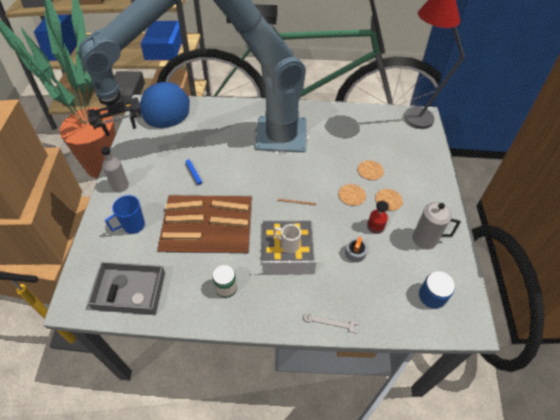

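Top view: five sticks on the board (around (335,199)…(394,220)), the mug on the hearth at (257,167), and the rightmost mat at (182,258). The pump is at (152,208) and the igniter at (180,168).

```bash
cat >> h.py <<'E'
def rects(c,m,z,lo,hi):
    out=[]
    for k in cv2.findContours(m,cv2.RETR_EXTERNAL,cv2.CHAIN_APPROX_NONE)[0]:
        a=cv2.contourArea(k)
        if lo<a<hi:
            P=ray(c,k[:,0,:],z)[:,:2]
            (x,y),(w,h),an=cv2.minAreaRect((P*1000).astype(np.float32))
            if w<h: w,h,an=h,w,an+90
            out.append((a,np.round(k[:,0].mean(0)),round(x),round(y),round(w),round(h),round((an+90)%180-90,1)))
    return out
E
python3 - <<'E'
from h import *
for n,f in(('top',1),('scene',1)):
    c=cam(n); hsv=cv2.cvtColor(c['img'],cv2.COLOR_RGB2HSV); H,S,V=cv2.split(hsv)
    print(n)
    for name,m,z,lo,hi in (
     ('wood',(H>8)&(H<25)&(S>80)&(V>130),.028,80,1500),
     ('yellow',(H>20)&(H<32)&(S>180)&(V>150),.018,30,3000),
     ('orange',(H>3)&(H<18)&(S>190)&(V>150),.07,15,300),
     ('red',((H<3)|(H>174))&(S>180)&(V>60),.1,60,800),
     ('plate',(S<60)&(V<85),.018,500,6000)):
        print(name); [print('  ',*r) for r in rects(c,m.astype(np.uint8)*255,z,lo,hi)]
    u=c['img'][100:290,100:440] if n=='top' else c['img'][140:310,140:440]
    cv2.imwrite(f'pics/{n}1.png',cv2.resize(u,None,fx=2.35,fy=2.35,interpolation=2)[:,:,::-1])
E
```

```text
top
wood
   125.5 [530. 304.] 173 -757 69 29 -47.2
   961.0 [154. 303.] 197 374 104 103 0.1
   960.5 [182. 258.] 333 291 106 105 -45.5
   85.5 [253. 241.] 380 76 145 9 85.0
   929.5 [135. 253.] 348 434 106 103 89.6
   286.0 [336. 223.] 430 -174 139 22 84.2
   283.0 [394. 219.] 439 -350 140 22 -79.9
   272.5 [333. 199.] 504 -169 136 21 89.0
   495.5 [541. 202.] 476 -823 110 64 85.1
   266.0 [389. 199.] 500 -336 139 22 -83.6
   263.0 [387. 174.] 578 -334 140 23 -87.4
   573.5 [256. 184.] 552 67 168 117 48.0
   151.0 [275. 163.] 621 8 62 50 33.2
yellow
   473.5 [261. 190.] 532 48 146 86 75.6
   39.5 [241. 167.] 608 114 25 19 89.6
   40.0 [272. 157.] 639 16 22 19 -0.9
orange
   37.0 [178. 166.] 603 295 43 13 -17.7
red
   188.0 [153. 209.] 472 360 59 50 -24.6
plate
   918.0 [ 73. 410.] -115 631 154 76 -87.8
   3233.0 [403. 358.] 43 -425 653 166 -82.1
   1362.0 [517. 289.] 227 -723 178 177 -83.0
   630.5 [100. 196.] 525 550 100 99 70.5
   3240.0 [262. 179.] 573 46 181 179 -86.2
   3650.5 [428. 105.] 800 -484 236 173 89.7
   1892.0 [197.  48.] 1018 286 207 205 14.6
scene
wood
   103.0 [ 40.
[... 678 characters left out ...]
] -76 -1339 251 95 27.6
   128.5 [200.  87.] -274 -413 125 55 9.4
   467.5 [140.  59.] -549 -763 285 196 88.3
   154.5 [193.  40.] -695 -522 183 68 11.2
   274.5 [105.   5.] -1143 -1195 331 123 86.8
   151.5 [63.  5.] -1165 -1503 191 117 22.5
   205.0 [25.  9.] -1138 -1798 359 162 62.3
yellow
   88.0 [275. 248.] 612 10 68 53 -28.1
orange
red
   160.5 [377. 221.] 529 359 82 52 -19.1
   789.5 [441.  12.] -1041 890 370 240 -7.3
plate
   948.5 [440. 371.] 1022 526 242 58 -53.4
   1378.5 [ 89. 350.] 1019 -541 310 101 74.0
   5155.0 [510. 297.] 697 850 689 283 -8.1
   762.5 [291.  93.] -296 22 473 129 -1.9
   1286.0 [383.  61.] -702 614 1100 480 -14.3
   5771.5 [189.  65.] -513 -588 1453 1003 16.3
```

View pics/top1.png

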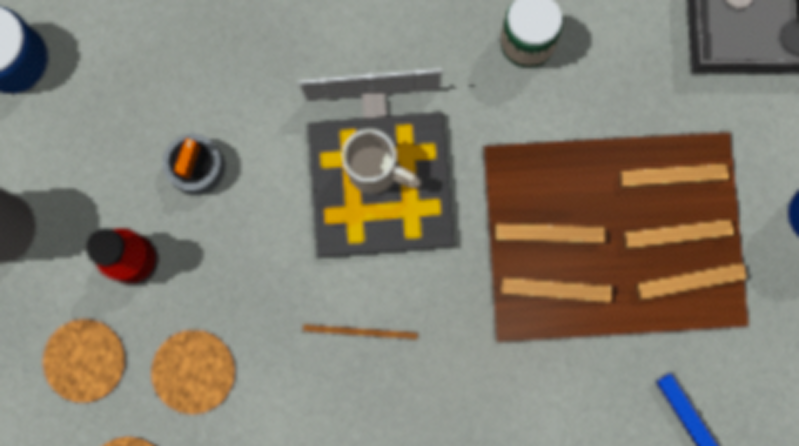

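```bash
cat >> h.py <<'E'
def Rd(yaw): # tool down, tool x at yaw (deg)
    return Ro.from_euler('z',yaw,degrees=True)*Ro.from_rotvec([np.pi,0,0])
def plan(*T):
    """targets (x,y,z,yaw); prints moves, each relative to the previous target"""
    o=ctrl.get_obs(); p,R=o['ee_pos'],Ro.from_rotvec(o['eef_rot'])
    yaw0=np.degrees(np.arctan2(*R.as_matrix()[[1,0],0]))
    print('t',round(o['time'],2),'now',np.round(p,4),'yaw',round(yaw0,1),'open',round(o['opening'],4),'grip',round(o['grip_force'],1),'F',np.round(o['ft_force'],1),'q',np.round(o['joint_positions'],2))
    for x,y,z,w in T:
        q=np.array([x,y,z]); R2=Rd(w)
        dp=R.inv().apply(q-p)/.25; dr=(R.inv()*R2).as_rotvec()/np.pi
        rows=max(np.linalg.norm(dp)*4,np.linalg.norm(dr)*180/10.7)
        print('  pos',np.round(dp,4).tolist(),'rot',np.round(dr,4).tolist(),'rows %.1f'%rows)
        p,R=q,R2
E
python3 - <<'E'
from h import *
plan((.36,-.40,.40,4),(.40,-.27,.45,4),(.48,-.05,.40,4),(.50,.05,.35,4))
E
```

```text
t 0.25 now [ 0.2701 -0.5909  0.2383] yaw 24.6 open 0.0884 grip 0.0 F [ 0.1  0.7 -0.4] q [ 1.08  0.54 -0.    1.54  0.    1.07 -0.07]
  pos [0.6444, -0.5455, -0.6463] rot [-0.0003, 0.0001, 0.1143] rows 4.3
  pos [0.1959, -0.5076, -0.2] rot [0.0, 0.0, 0.0] rows 2.3
  pos [0.3806, -0.8555, 0.2] rot [0.0, 0.0, 0.0] rows 3.8
  pos [0.1077, -0.3934, 0.2] rot [0.0, 0.0, 0.0] rows 1.8
```

Request:
apply_moves(increments=[{"delta_pos": [0.644, -0.546, -0.646], "delta_rot": [0, 0, 0.114]}, {"delta_pos": [0.644, -0.546, -0.646], "delta_rot": [0, 0, 0.114]}, {"delta_pos": [0.644, -0.546, -0.646], "delta_rot": [0, 0, 0.114]}, {"delta_pos": [0.644, -0.546, -0.646], "delta_rot": [0, 0, 0.114]}, {"delta_pos": [0.644, -0.546, -0.646], "delta_rot": [0, 0, 0.114]}])

```text
time: 0.88
ee_pos: [0.3626, -0.3977, 0.403]
eef_rot: [3.137, 0.119, 0.006]
ft_force: [-0.2, 0.4, -0.6]
opening: 0.0883
grip_force: 0.0
```

Request:
apply_moves(increments=[{"delta_pos": [0.196, -0.508, -0.2], "delta_rot": [0, 0, 0]}, {"delta_pos": [0.196, -0.508, -0.2], "delta_rot": [0, 0, 0]}, {"delta_pos": [0.196, -0.508, -0.2], "delta_rot": [0, 0, 0]}, {"delta_pos": [0.196, -0.508, -0.2], "delta_rot": [0, 0, 0]}, {"delta_pos": [0.196, -0.508, -0.2], "delta_rot": [0, 0, 0]}])

```text
time: 1.5
ee_pos: [0.3988, -0.2716, 0.4493]
eef_rot: [-3.14, -0.107, 0.003]
ft_force: [-0.9, -0.5, -0.2]
opening: 0.0881
grip_force: 0.0
```

```bash
python3 - <<'E'
from h import *
c=cam('wrist','w1'); H,S,V=cv2.split(cv2.cvtColor(c['img'],cv2.COLOR_RGB2HSV))
[print(*r) for r in rects(c,((H>8)&(H<25)&(S>80)&(V>140)).astype(np.uint8)*255,.028,300,9000)]
plan((.48,-.05,.40,4),(.50,.05,.35,4))
E
```

```text
330.5 [ 69. 147.] 385 63 142 8 84.8
1086.5 [330. 130.] 439 -352 140 21 -79.9
1088.5 [218. 127.] 431 -177 141 21 84.2
1179.5 [326.  88.] 501 -338 140 21 -83.7
1174.0 [216.  78.] 505 -171 140 21 87.1
1297.5 [329.  33.] 578 -336 140 21 -85.9
1777.5 [84. 44.] 541 42 147 98 -69.0
t 1.55 now [ 0.3988 -0.2716  0.4492] yaw 3.9 open 0.088 grip 0.0 F [-1.   0.2  0.3] q [ 0.59  0.09 -0.09  1.65  0.01  1.41 -1.01]
  pos [0.3843, -0.8624, 0.1967] rot [-0.0002, 0.0005, -0.0007] rows 3.9
  pos [0.1077, -0.3934, 0.2] rot [0.0, 0.0, 0.0] rows 1.8
```

View pics/w1.png

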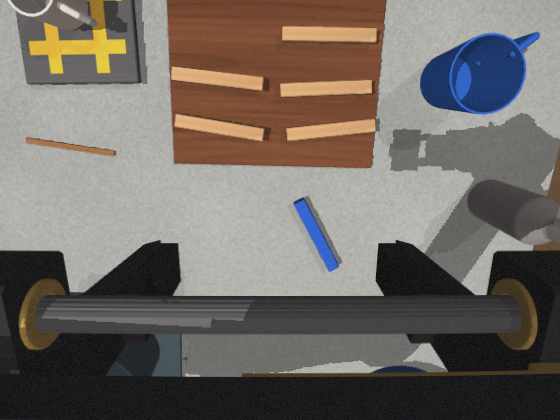

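Wrist view: all five sticks are resolved cleanly (e.g. (218,127), (330,130)). Next I'll look at the hearth, pump and igniter.

Request:
apply_moves(increments=[{"delta_pos": [0.284, -1.0, 0], "delta_rot": [0, 0, 0]}, {"delta_pos": [0.284, -1.0, 0], "delta_rot": [0, 0, 0]}, {"delta_pos": [0.284, -1.0, 0], "delta_rot": [0, 0, 0]}, {"delta_pos": [0.284, -1.0, 0], "delta_rot": [0, 0, 0]}])

```text
time: 2.05
ee_pos: [0.4511, -0.0249, 0.4497]
eef_rot: [3.14, 0.106, -0.001]
ft_force: [0.7, 0.1, 0.0]
opening: 0.0881
grip_force: 0.0
```

Request:
apply_moves(increments=[{"delta_pos": [0, -0.7, 0], "delta_rot": [0, 0, 0]}, {"delta_pos": [0, -0.7, 0], "delta_rot": [0, 0, 0]}, {"delta_pos": [0, -0.7, 0], "delta_rot": [0, 0, 0]}, {"delta_pos": [0, -0.7, 0], "delta_rot": [0, 0, 0]}, {"delta_pos": [0, -0.7, 0], "delta_rot": [0, 0, 0]}])

```text
time: 2.68
ee_pos: [0.4392, 0.1475, 0.4496]
eef_rot: [3.139, 0.107, -0.002]
ft_force: [-0.1, -1.5, 0.1]
opening: 0.0883
grip_force: 0.0
```

```bash
python3 - <<'E'
from h import *
c=cam('wrist','w2'); H,S,V=cv2.split(cv2.cvtColor(c['img'],cv2.COLOR_RGB2HSV))
for n,m,z in (('cork',(H>8)&(H<25)&(S>80)&(V>100),.005),('yel',(H>20)&(H<32)&(S>180)&(V>120),.018),('plate',(S<70)&(V<90),.018),('orange',(H>3)&(H<16)&(S>190)&(V>120),.076),('red',((H<3)|(H>174))&(S>150)&(V>60),.09),('white',(S<50)&(V>200),.103)):
    print(n);[print('  ',*r) for r in rects(c,m.astype(np.uint8)*255,z,200,60000)]
plan()
E
```

```text
cork
   247.5 [ 25. 324.] 78 611 119 30 0.5
   340.5 [317. 186.] 382 76 149 9 85.0
   2925.5 [188. 205.] 333 295 109 108 -43.0
   222.5 [549. 177.] 427 -322 39 20 -80.2
   2965.5 [105. 191.] 349 440 109 108 -86.0
   3142.0 [466. 184.] 406 -182 163 78 89.8
   218.0 [549. 136.] 495 -305 36 20 -83.0
   10164.0 [498.  80.] 560 -204 222 143 -86.4
   429.0 [383.  36.] 631 -6 63 41 21.9
   2840.5 [338.  77.] 556 63 176 122 48.8
   333.5 [180.  26.] 616 311 52 17 -17.5
yel
   2266.5 [339.  77.] 555 65 169 116 48.8
plate
   1303.0 [363. 363.] 46 -18 180 54 -85.8
   974.0 [105. 117.] 476 429 58 56 -56.9
   249.0 [390.  66.] 584 -17 48 27 17.2
   3133.5 [23. 78.] 523 546 102 91 -6.7
   216.0 [206.  46.] 591 269 72 31 -28.3
   613.0 [184.  34.] 607 298 59 56 -86.5
orange
red
   1406.5 [133. 114.] 484 353 66 62 -84.0
white
   2000.5 [354.  44.] 594 58 64 63 -85.7
t 2.73 now [0.4393 0.1471 0.4497] yaw 3.8 open 0.0883 grip 0.0 F [ 0.8 -0.3  0.5] q [ 0.08  0.07 -0.53  1.67  0.04  1.41 -1.96]
```

View pics/w2.png

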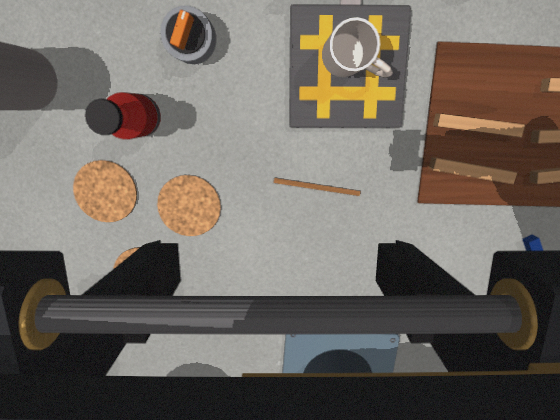

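Wrist view: mug rim at (354,44) with its handle toward (390,72). The pump head is at (103,117), the knob at (181,28) and the right-hand mat at (188,205).

```bash
python3 - <<'E'
from h import *
c=cam('wrist'); H,S,V=cv2.split(cv2.cvtColor(c['img'],cv2.COLOR_RGB2HSV))
roi=np.zeros_like(V); roi[0:135,280:420]=1
print('bg',c['img'][60,305],c['img'][60,270],c['img'][118,395])
m=((V<115)|(S>150)|((S<50)&(V>195)))&(roi>0)
m=cv2.morphologyEx(m.astype(np.uint8)*255,cv2.MORPH_CLOSE,np.ones((5,5)))
[print('plate',*r) for r in rects(c,m,.018,3000,60000)]
k=max(cv2.findContours((((S<50)&(V>190))&(roi>0)).astype(np.uint8),0,1)[0],key=cv2.contourArea)[:,0]
P=ray(c,k,.103)[:,:2]; e=cv2.fitEllipse(k[k[:,0]+k[:,1]<410].astype(np.float32)); print('rim',e, ray(c,[e[0]],.103), 'tip',ray(c,[k[np.argmax(k.sum(1))]],.065),k[np.argmax(k.sum(1))])
d=((V<75)&(S<120)).astype(np.uint8); d[:,:80]=0; d[:,125:]=0; d[:95]=0; d[140:]=0
k=max(cv2.findContours(d,0,1)[0],key=cv2.contourArea)[:,0]; (e,r)=cv2.minEnclosingCircle(k); print('head',e,r,ray(c,[e],.132))
k2=ray(c,k,.132)[:,:2].astype(np.float32)*1000; print(cv2.minEnclosingCircle(k2))
o=((H>3)&(H<16)&(S>160)&(V>150)).astype(np.uint8)*255; o[60:]=0;o[:,:150]=0;o[:,220:]=0
print('knob',rects(c,o,.076,30,9000))
c2=cam('top'); H,S,V=cv2.split(cv2.cvtColor(c2['img'],cv2.COLOR_RGB2HSV))
o=((H>3)&(H<18)&(S>160)&(V>130)).astype(np.uint8)*255;o[:150]=0;o[190:]=0;o[:,:165]=0;o[:,200:]=0
print('knobtop',rects(c2,o,.076,10,900))
u=c['img'][0:150,80:420]; cv2.imwrite('pics/w3.png',cv2.resize(u,None,fx=2.35,fy=2.35,interpolation=2)[:,:,::-1])
E
```

```text
bg [96 93 95] [168 169 163] [91 88 89]
plate 14429.5 [353.  70.] 573 33 210 196 -85.7
rim ((353.8831481933594, 43.952693939208984), (48.221683502197266, 52.87150573730469), 15.431318283081055) [[0.59421293 0.05807114 0.103     ]] tip [[0.57494313 0.02627071 0.065     ]] [369  65]
head (103.0, 117.0) 19.235483169555664 [[0.4815255  0.37434415 0.132     ]]
((481.8970642089844, 374.0748596191406), 23.729351043701172)
knob [(267.0, array([179.,  27.]), 603, 292, 45, 13, -18.2)]
knobtop []
```

View pics/w3.png

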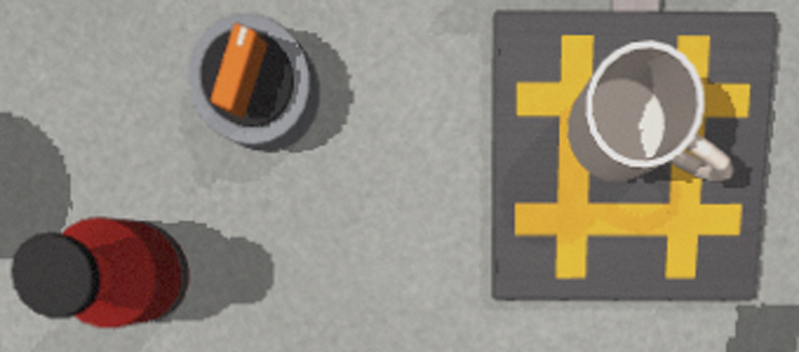

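```bash
python3 - <<'E'
from h import *
c=cam('wrist')
f=lambda a:np.array(a)/2.35+[80,0]
q=ray(c,f([(495,12),(778,14),(755,300),(493,299)]),.018)[:,:2]
print(q.round(4),q.mean(0)); 
# outer extremes of marks: horizontal bars left/right ends, vertical bars top/bottom ends
e=ray(c,f([(516,98),(750,98),(515,219),(742,219),(577,36),(694,36),(571,277),(681,277)]),.018)[:,:2]; print(e.round(4))
for i,j in((0,1),(2,3),(6,4),(7,5)):
    d=e[j]-e[i]; print(((e[i]+e[j])/2).round(4),np.degrees(np.arctan2(d[1],d[0])).round(1),np.linalg.norm(d).round(3))
print('handle',ray(c,f([(735,168)]),.06))
plan((.594,.058,.20,52),(.594,.058,.055,52))
E
```

```text
[[ 0.6566  0.1424]
 [ 0.6687 -0.0367]
 [ 0.4906 -0.0486]
 [ 0.4788  0.1302]] [0.57367772 0.04681528]
[[ 0.6069  0.125 ]
 [ 0.6179 -0.0261]
 [ 0.532   0.1195]
 [ 0.5427 -0.0318]
 [ 0.6463  0.0893]
 [ 0.6518  0.015 ]
 [ 0.497   0.0786]
 [ 0.5022  0.0041]]
[0.6124 0.0495] -85.8 0.151
[0.5374 0.0439] -85.9 0.152
[0.5716 0.084 ] 4.1 0.15
[0.577  0.0096] 4.2 0.15
handle [[ 0.56945929 -0.00986173  0.06      ]]
t 2.88 now [0.4391 0.1477 0.4501] yaw 3.9 open 0.0884 grip 0.0 F [-0.4  0.3 -0. ] q [ 0.08  0.07 -0.53  1.67  0.04  1.41 -1.96]
  pos [0.5942, 0.3997, 1.0003] rot [0.0001, 0.0001, -0.2674] rows 4.9
  pos [0.0, -0.0, 0.58] rot [0.0, 0.0, 0.0] rows 2.3
```

Request:
apply_moves(increments=[{"delta_pos": [0.594, 0.4, 0.9], "delta_rot": [0, 0, -0.347]}, {"delta_pos": [0.594, 0.4, 0.9], "delta_rot": [0, 0, -0.347]}, {"delta_pos": [0.594, 0.4, 0.9], "delta_rot": [0, 0, -0.347]}, {"delta_pos": [0.594, 0.4, 0.9], "delta_rot": [0, 0, -0.347]}, {"delta_pos": [0.594, 0.4, 0.9], "delta_rot": [0, 0, -0.347]}, {"delta_pos": [0.594, 0.4, 0.9], "delta_rot": [0, 0, -0.347]}, {"delta_pos": [0.594, 0.4, 0.9], "delta_rot": [0, 0, -0.347]}], hand=1)

```text
time: 3.75
ee_pos: [0.5938, 0.0589, 0.2246]
eef_rot: [-2.629, -1.718, 0.001]
ft_force: [0.2, 0.2, 0.6]
opening: 0.0879
grip_force: 0.0
```

```bash
python3 - <<'E'
from h import *
plan((.594,.058,.054,66))
E
```

```text
t 3.75 now [0.5938 0.0589 0.2246] yaw 66.3 open 0.0879 grip 0.0 F [0.2 0.2 0.6] q [ 0.24  0.53 -0.57  1.67  0.32  1.04 -0.85]
  pos [-0.0029, 0.0028, 0.6823] rot [-0.0003, 0.0001, 0.0018] rows 2.7
```

Request:
apply_moves(increments=[{"delta_pos": [0, 0, 0.2], "delta_rot": [0, 0, 0]}, {"delta_pos": [0, 0, 0.4], "delta_rot": [0, 0, 0]}, {"delta_pos": [0, 0, 0.55], "delta_rot": [0, 0, 0]}, {"delta_pos": [0, 0, 0.682], "delta_rot": [0, 0, 0]}, {"delta_pos": [0, 0, 0.682], "delta_rot": [0, 0, 0]}])

```text
time: 4.38
ee_pos: [0.5923, 0.0594, 0.0533]
eef_rot: [-2.629, -1.719, 0.006]
ft_force: [-0.2, -0.0, 0.3]
opening: 0.0883
grip_force: 0.0
```

Request:
apply_moves(increments=[{"delta_pos": [0, 0, 0], "delta_rot": [0, 0, 0]}, {"delta_pos": [0, 0, 0], "delta_rot": [0, 0, 0]}, {"delta_pos": [0, 0, 0], "delta_rot": [0, 0, 0]}, {"delta_pos": [0, 0, 0], "delta_rot": [0, 0, 0]}], hand=0, grip_force=30)

```text
time: 4.88
ee_pos: [0.5948, 0.0602, 0.0562]
eef_rot: [2.627, 1.721, 0.003]
ft_force: [-1.2, -1.1, 6.7]
opening: 0.064
grip_force: 29.9
```

Request:
apply_moves(increments=[{"delta_pos": [0, 0, -0.1], "delta_rot": [0, 0, 0]}, {"delta_pos": [0, 0, -0.2], "delta_rot": [0, 0, 0]}, {"delta_pos": [0, 0, -0.3], "delta_rot": [0, 0, 0]}, {"delta_pos": [0, 0, -0.3], "delta_rot": [0, 0, 0]}, {"delta_pos": [0, 0, -0.3], "delta_rot": [0, 0, 0]}])

```text
time: 5.5
ee_pos: [0.5931, 0.0597, 0.1288]
eef_rot: [-2.627, -1.722, 0.002]
ft_force: [0.1, 0.6, -3.2]
opening: 0.0643
grip_force: 29.9
```

```bash
python3 - <<'E'
from h import *
cam('scene','s2');
plan((.45,.18,.13,66),(.333,.294,.13,66),(.333,.294,.043,66))
E
```

```text
t 5.55 now [0.5929 0.0598 0.1285] yaw 66.5 open 0.064 grip 29.9 F [-0.4  0.3 -2. ] q [ 0.2   0.64 -0.52  1.74  0.4   0.87 -0.91]
  pos [0.2132, -0.716, -0.0052] rot [-0.0005, 0.0004, 0.0028] rows 3.0
  pos [0.2262, -0.613, -0.0] rot [0.0, 0.0, 0.0] rows 2.6
  pos [0.0, -0.0, 0.348] rot [0.0, 0.0, 0.0] rows 1.4
```

Request:
apply_moves(increments=[{"delta_pos": [0.1, -0.3, -0.1], "delta_rot": [0, 0, 0]}, {"delta_pos": [0.15, -0.5, -0.1], "delta_rot": [0, 0, 0]}, {"delta_pos": [0.213, -0.716, -0.1], "delta_rot": [0, 0, 0]}, {"delta_pos": [0.213, -0.716, -0.1], "delta_rot": [0, 0, 0]}])

```text
time: 6.05
ee_pos: [0.4465, 0.1833, 0.1541]
eef_rot: [-2.619, -1.732, 0.004]
ft_force: [0.2, -0.5, -1.9]
opening: 0.0642
grip_force: 29.9
```

Request:
apply_moves(increments=[{"delta_pos": [0.09, -0.23, 0], "delta_rot": [0, 0, 0]}, {"delta_pos": [0.17, -0.46, 0], "delta_rot": [0, 0, 0]}, {"delta_pos": [0.226, -0.613, 0], "delta_rot": [0, 0, 0]}, {"delta_pos": [0.226, -0.613, 0.1], "delta_rot": [0, 0, 0]}, {"delta_pos": [0.226, -0.613, 0.1], "delta_rot": [0, 0, 0]}])

```text
time: 6.68
ee_pos: [0.3321, 0.2919, 0.1281]
eef_rot: [2.626, 1.723, -0.007]
ft_force: [0.2, -0.4, -2.3]
opening: 0.0642
grip_force: 29.9
```

```bash
python3 - <<'E'
from h import *
cam('scene','s3')
plan((.333,.294,.042,66))
E
```

```text
t 6.72 now [0.3328 0.2922 0.1289] yaw 66.5 open 0.0646 grip 29.9 F [-0.2  0.6 -0.6] q [-0.3   0.44 -0.62  2.12  0.4   0.7  -1.6 ]
  pos [0.0077, -0.0018, 0.3477] rot [-0.0004, 0.0008, 0.0026] rows 1.4
```

Request:
apply_moves(increments=[{"delta_pos": [0.008, 0, 0.15], "delta_rot": [0, 0, 0]}, {"delta_pos": [0.008, 0, 0.28], "delta_rot": [0, 0, 0]}, {"delta_pos": [0.008, 0, 0.32], "delta_rot": [0, 0, 0]}, {"delta_pos": [0.008, 0, 0.335], "delta_rot": [0, 0, 0]}, {"delta_pos": [0.008, 0, 0.345], "delta_rot": [0, 0, 0]}, {"delta_pos": [0.008, 0, 0.345], "delta_rot": [0, 0, 0]}])

```text
time: 7.48
ee_pos: [0.3341, 0.2953, 0.0441]
eef_rot: [-2.627, -1.722, -0.002]
ft_force: [0.1, -0.8, -2.1]
opening: 0.0644
grip_force: 29.9
```

Request:
apply_moves(increments=[{"delta_pos": [0, 0, 0.004], "delta_rot": [0, 0, 0]}, {"delta_pos": [0, 0, 0.008], "delta_rot": [0, 0, 0]}, {"delta_pos": [0, 0, 0.012], "delta_rot": [0, 0, 0]}, {"delta_pos": [0, 0, 0.012], "delta_rot": [0, 0, 0]}])

```text
time: 7.98
ee_pos: [0.3341, 0.2954, 0.0429]
eef_rot: [2.626, 1.721, 0.003]
ft_force: [-6.9, -6.7, 35.9]
opening: 0.0643
grip_force: 29.9
```

```bash
python3 - <<'E'
from h import *
c=cam('scene','s4'); u=c['img'][120:270,300:470]; cv2.imwrite('pics/s4c.png',cv2.resize(u,None,fx=4,fy=4,interpolation=2)[:,:,::-1]);plan()
E
```

```text
t 8.03 now [0.3341 0.2955 0.0429] yaw 66.5 open 0.0642 grip 29.9 F [-6.4 -5.9 35.6] q [-0.43  0.6  -0.49  2.15  0.57  0.51 -1.76]
```

View pics/s4c.png

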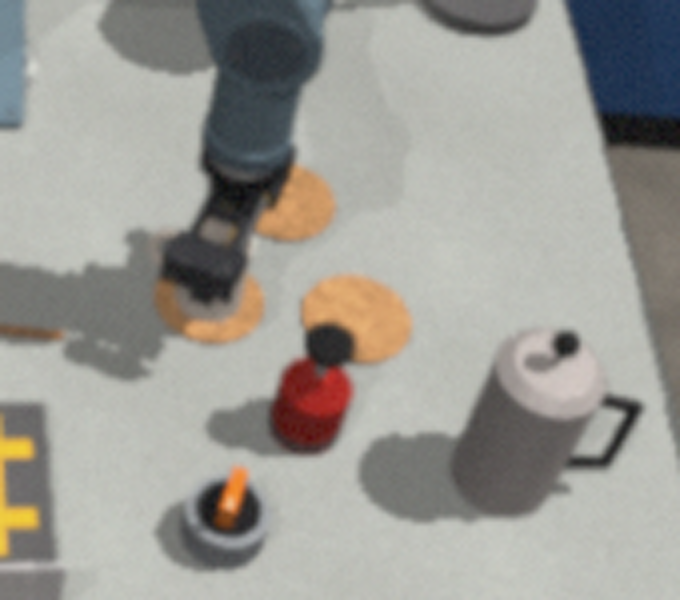

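The mug is on the right-hand mat (in the crop, at (210,300)). Releasing it now.

Request:
apply_moves(increments=[{"delta_pos": [0, 0, -0.008], "delta_rot": [0, 0, 0]}, {"delta_pos": [0, 0, -0.008], "delta_rot": [0, 0, 0]}])

```text
time: 8.28
ee_pos: [0.334, 0.2953, 0.043]
eef_rot: [2.627, 1.723, 0.002]
ft_force: [-1.1, -1.0, 10.1]
opening: 0.0642
grip_force: 29.9
```

Request:
apply_moves(increments=[{"delta_pos": [0, 0, 0], "delta_rot": [0, 0, 0]}, {"delta_pos": [0, 0, 0], "delta_rot": [0, 0, 0]}, {"delta_pos": [0, 0, 0], "delta_rot": [0, 0, 0]}], hand=1)

```text
time: 8.65
ee_pos: [0.3336, 0.295, 0.0423]
eef_rot: [-2.627, -1.723, 0.0]
ft_force: [0.5, 0.4, -0.1]
opening: 0.0879
grip_force: 0.0
```

Request:
apply_moves(increments=[{"delta_pos": [0, 0, -0.1], "delta_rot": [0, 0, 0]}, {"delta_pos": [0, 0, -0.3], "delta_rot": [0, 0, 0]}, {"delta_pos": [0, 0, -0.5], "delta_rot": [0, 0, 0]}, {"delta_pos": [0, 0, -0.7], "delta_rot": [0, 0, 0]}, {"delta_pos": [0, 0, -0.8], "delta_rot": [0, 0, 0]}, {"delta_pos": [0, 0, -0.8], "delta_rot": [0, 0, 0]}])

```text
time: 9.4
ee_pos: [0.3345, 0.2957, 0.2439]
eef_rot: [2.627, 1.722, 0.006]
ft_force: [-0.3, 1.0, -0.6]
opening: 0.0881
grip_force: 0.0
```

```bash
python3 - <<'E'
from h import *
plan((.38,.08,.25,30),(.43,-.177,.25,-5.8),(.431,-.177,.05,-5.8))
E
```

```text
t 9.4 now [0.3345 0.2957 0.2439] yaw 66.5 open 0.0881 grip 0.0 F [-0.3  1.  -0.6] q [-0.17  0.26 -0.75  2.02  0.22  0.94 -1.44]
  pos [-0.7183, 0.511, -0.0254] rot [0.0004, -0.0011, 0.2027] rows 3.5
  pos [-0.3408, 0.9903, 0.0] rot [0.0, -0.0, 0.1989] rows 4.2
  pos [0.004, -0.0004, 0.8] rot [0.0, 0.0, 0.0] rows 3.2
```

```bash
python3 - <<'E'
from h import *
plan((.385,.06,.18,84.2),(.431,-.176,.15,84.2),(.431,-.176,.013,84.2))
E
```

```text
t 9.4 now [0.3345 0.2957 0.2439] yaw 66.5 open 0.0881 grip 0.0 F [-0.3  1.  -0.6] q [-0.17  0.26 -0.75  2.02  0.22  0.94 -1.44]
  pos [-0.7845, 0.5607, 0.2545] rot [0.0009, -0.0008, -0.0985] rows 4.0
  pos [-0.9206, 0.2785, 0.12] rot [0.0, 0.0, 0.0] rows 3.9
  pos [-0.0, -0.0, 0.548] rot [0.0, 0.0, 0.0] rows 2.2
```

Request:
apply_moves(increments=[{"delta_pos": [-0.784, 0.561, 0.25], "delta_rot": [0, 0, -0.098]}, {"delta_pos": [-0.784, 0.561, 0.25], "delta_rot": [0, 0, -0.098]}, {"delta_pos": [-0.784, 0.561, 0.25], "delta_rot": [0, 0, -0.098]}, {"delta_pos": [-0.784, 0.561, 0.25], "delta_rot": [0, 0, -0.098]}, {"delta_pos": [-0.784, 0.561, 0.25], "delta_rot": [0, 0, -0.098]}], hand=0.57)

```text
time: 10.02
ee_pos: [0.3826, 0.0553, 0.1777]
eef_rot: [-2.337, -2.096, 0.007]
ft_force: [-0.5, -0.4, 0.3]
opening: 0.0501
grip_force: 0.0
```

Request:
apply_moves(increments=[{"delta_pos": [-0.92, 0.28, 0.12], "delta_rot": [0, 0, 0]}, {"delta_pos": [-0.92, 0.28, 0.12], "delta_rot": [0, 0, 0]}, {"delta_pos": [-0.92, 0.28, 0.12], "delta_rot": [0, 0, 0]}, {"delta_pos": [-0.92, 0.28, 0.12], "delta_rot": [0, 0, 0]}, {"delta_pos": [-0.92, 0.28, 0.12], "delta_rot": [0, 0, 0]}])

```text
time: 10.65
ee_pos: [0.4302, -0.1793, 0.1486]
eef_rot: [-2.337, -2.098, 0.001]
ft_force: [0.1, 1.1, -0.1]
opening: 0.0502
grip_force: 0.0
```

```bash
python3 - <<'E'
from h import *
plan((.431,-.176,.013,84.2))
c=cam('top'); H,S,V=cv2.split(cv2.cvtColor(c['img'],cv2.COLOR_RGB2HSV))
m=((S<60)&(V>180)).astype(np.uint8); m[:240]=0;m[275:]=0;m[:,:160]=0;m[:,205:]=0
k=max(cv2.findContours(m,0,1)[0],key=cv2.contourArea)[:,0]; print('mug rim',ray(c,[cv2.minEnclosingCircle(k)[0]],.09),cv2.minEnclosingCircle(ray(c,k,.09)[:,:2].astype(np.float32)))
E
```

```text
t 10.65 now [ 0.4302 -0.1793  0.1486] yaw 83.8 open 0.0502 grip 0.0 F [ 0.1  1.1 -0.1] q [ 0.7   0.41 -0.49  2.06  0.28  0.74 -0.07]
  pos [0.0132, 0.0026, 0.5423] rot [-0.0004, -0.0001, -0.0021] rows 2.2
mug rim [[0.31175233 0.24892804 0.09      ]] ((0.31175434589385986, 0.24893701076507568), 0.011101829819381237)
```

Request:
apply_moves(increments=[{"delta_pos": [0.013, 0.003, 0.25], "delta_rot": [0, 0, -0.002]}, {"delta_pos": [0.013, 0.003, 0.45], "delta_rot": [0, 0, -0.002]}, {"delta_pos": [0.013, 0.003, 0.54], "delta_rot": [0, 0, -0.002]}, {"delta_pos": [0.013, 0.003, 0.54], "delta_rot": [0, 0, -0.002]}])

```text
time: 11.2
ee_pos: [0.4303, -0.1704, 0.0136]
eef_rot: [-2.318, -2.114, 0.001]
ft_force: [0.1, 0.1, 0.1]
opening: 0.0501
grip_force: 0.0
```

Request:
apply_moves(increments=[{"delta_pos": [0, 0, 0], "delta_rot": [0, 0, 0]}, {"delta_pos": [0, 0, 0], "delta_rot": [0, 0, 0]}, {"delta_pos": [0, 0, 0], "delta_rot": [0, 0, 0]}, {"delta_pos": [0, 0, 0], "delta_rot": [0, 0, 0]}], hand=0, grip_force=25)

```text
time: 11.7
ee_pos: [0.4319, -0.1737, 0.0157]
eef_rot: [2.325, 2.111, 0.001]
ft_force: [-2.5, 0.7, 6.6]
opening: 0.0196
grip_force: 25.0
```

Request:
apply_moves(increments=[{"delta_pos": [0, 0, -0.2], "delta_rot": [0, 0, 0]}, {"delta_pos": [0, 0, -0.4], "delta_rot": [0, 0, 0]}, {"delta_pos": [0, 0, -0.54], "delta_rot": [0, 0, 0]}, {"delta_pos": [0, 0, -0.54], "delta_rot": [0, 0, 0]}])

```text
time: 12.2
ee_pos: [0.433, -0.1743, 0.1523]
eef_rot: [2.322, 2.108, 0.003]
ft_force: [0.2, 0.6, -1.0]
opening: 0.0198
grip_force: 25.0
```

```bash
python3 - <<'E'
from h import *
plan((.51,-.08,.15,44),(.5768,.0098,.12,4.1),(.5768,.0098,.024,4.1))
E
```

```text
t 12.2 now [ 0.433  -0.1743  0.1523] yaw 84.5 open 0.0198 grip 25.0 F [ 0.2  0.6 -1. ] q [ 0.71  0.4  -0.52  2.06  0.29  0.74 -0.08]
  pos [0.405, 0.2702, 0.0097] rot [0.0017, 0.0, 0.2248] rows 3.8
  pos [0.4417, -0.0728, 0.12] rot [-0.0, -0.0, 0.2217] rows 3.7
  pos [0.0, -0.0, 0.384] rot [0.0, 0.0, 0.0] rows 1.5
```

Request:
apply_moves(increments=[{"delta_pos": [0.789, 0.51, 0], "delta_rot": [0, 0, 0.446]}, {"delta_pos": [0.789, 0.51, 0], "delta_rot": [0, 0, 0.446]}, {"delta_pos": [0.789, 0.51, 0], "delta_rot": [0, 0, 0.446]}, {"delta_pos": [0.789, 0.51, 0], "delta_rot": [0, 0, 0.446]}, {"delta_pos": [0.789, 0.51, 0], "delta_rot": [0, 0, 0.446]}, {"delta_pos": [0.789, 0.51, 0.129], "delta_rot": [0, 0, 0.446]}, {"delta_pos": [0.789, 0.51, 0.129], "delta_rot": [0, 0, 0.446]}, {"delta_pos": [0.789, 0.51, 0.129], "delta_rot": [0, 0, 0.446]}])

```text
time: 13.2
ee_pos: [0.5758, 0.0105, 0.1156]
eef_rot: [3.139, 0.109, -0.005]
ft_force: [-0.7, -0.2, -1.0]
opening: 0.0198
grip_force: 25.0
```

Request:
apply_moves(increments=[{"delta_pos": [0, 0, 0], "delta_rot": [0, 0, 0]}, {"delta_pos": [0, 0, 0], "delta_rot": [0, 0, 0]}])

```text
time: 13.45
ee_pos: [0.5767, 0.0106, 0.117]
eef_rot: [3.139, 0.119, -0.002]
ft_force: [-0.5, -0.7, -0.3]
opening: 0.0198
grip_force: 25.0
```

```bash
python3 - <<'E'
from h import *
plan((.5788,.0099,.029,4.1))
E
```

```text
t 13.45 now [0.5767 0.0106 0.117 ] yaw 4.4 open 0.0198 grip 25.0 F [-0.5 -0.7 -0.3] q [ 0.03  0.58 -0.17  1.82  0.14  0.76 -1.71]
  pos [0.0085, 0.0035, 0.3519] rot [0.0001, 0.0004, 0.0014] rows 1.4
```

Request:
apply_moves(increments=[{"delta_pos": [0.009, 0.003, 0.17], "delta_rot": [0, 0, 0.001]}, {"delta_pos": [0.009, 0.003, 0.3], "delta_rot": [0, 0, 0.001]}, {"delta_pos": [0.009, 0.003, 0.35], "delta_rot": [0, 0, 0.001]}, {"delta_pos": [0.009, 0.003, 0.35], "delta_rot": [0, 0, 0.001]}, {"delta_pos": [0.009, 0.003, 0.35], "delta_rot": [0, 0, 0.001]}])

```text
time: 14.08
ee_pos: [0.5805, 0.0102, 0.0314]
eef_rot: [-3.14, -0.111, -0.003]
ft_force: [-0.1, -0.4, 0.3]
opening: 0.0196
grip_force: 25.0
```

Request:
apply_moves(increments=[{"delta_pos": [0, 0, 0.004], "delta_rot": [0, 0, 0]}, {"delta_pos": [0, 0, 0.008], "delta_rot": [0, 0, 0]}, {"delta_pos": [0, 0, 0.008], "delta_rot": [0, 0, 0]}])

```text
time: 14.45
ee_pos: [0.5796, 0.0101, 0.0284]
eef_rot: [3.14, 0.111, 0.0]
ft_force: [0.2, 0.3, 0.1]
opening: 0.0196
grip_force: 25.0
```

Request:
apply_moves(increments=[{"delta_pos": [-0.003, 0, 0.004], "delta_rot": [0, 0, 0]}, {"delta_pos": [-0.003, 0, 0.008], "delta_rot": [0, 0, 0]}, {"delta_pos": [-0.003, 0, 0.008], "delta_rot": [0, 0, 0]}])

```text
time: 14.82
ee_pos: [0.5786, 0.0101, 0.0261]
eef_rot: [3.14, 0.111, -0.0]
ft_force: [0.5, -0.1, -1.5]
opening: 0.0198
grip_force: 25.0
```

Request:
apply_moves(increments=[{"delta_pos": [0, 0, 0.003], "delta_rot": [0, 0, 0]}, {"delta_pos": [0, 0, 0.003], "delta_rot": [0, 0, 0]}])

```text
time: 15.08
ee_pos: [0.5788, 0.0101, 0.0258]
eef_rot: [3.14, 0.111, 0.0]
ft_force: [-1.1, -0.2, 4.8]
opening: 0.0197
grip_force: 25.0
```

Request:
apply_moves(increments=[{"delta_pos": [0, 0, 0.003], "delta_rot": [0, 0, 0]}, {"delta_pos": [0, 0, 0.003], "delta_rot": [0, 0, 0]}])

```text
time: 15.32
ee_pos: [0.5788, 0.0101, 0.0257]
eef_rot: [3.139, 0.111, -0.0]
ft_force: [-4.0, -0.2, 12.2]
opening: 0.02
grip_force: 25.0
```

Request:
apply_moves(increments=[{"delta_pos": [0, 0, -0.003], "delta_rot": [0, 0, 0]}, {"delta_pos": [0, 0, -0.003], "delta_rot": [0, 0, 0]}, {"delta_pos": [0, 0, -0.003], "delta_rot": [0, 0, 0]}], hand=0.57)

```text
time: 15.7
ee_pos: [0.5787, 0.01, 0.0252]
eef_rot: [-3.14, -0.111, 0.0]
ft_force: [1.0, -0.7, 0.0]
opening: 0.0477
grip_force: 0.0
```

Request:
apply_moves(increments=[{"delta_pos": [0, 0, -0.2], "delta_rot": [0, 0, 0]}, {"delta_pos": [0, 0, -0.4], "delta_rot": [0, 0, 0]}, {"delta_pos": [0, 0, -0.54], "delta_rot": [0, 0, 0]}, {"delta_pos": [0, 0, -0.54], "delta_rot": [0, 0, 0]}])

```text
time: 16.2
ee_pos: [0.5807, 0.0102, 0.1632]
eef_rot: [-3.14, -0.111, -0.009]
ft_force: [0.4, -0.3, -0.5]
opening: 0.05
grip_force: 0.0
```

```bash
cat >> h.py <<'E'
HC=np.array([.5742,.0467]); HY=4.1
def hearth(p):
    a=np.radians(HY); d=np.asarray(p)-HC; return np.array([d[0]*np.cos(a)+d[1]*np.sin(a),-d[0]*np.sin(a)+d[1]*np.cos(a)])
E
python3 - <<'E'
from h import *
plan((.505,-.171,.15,87.1))
E
```

```text
t 16.2 now [0.5807 0.0102 0.1632] yaw 4.0 open 0.05 grip 0.0 F [ 0.4 -0.3 -0.5] q [ 0.04  0.52 -0.18  1.79  0.12  0.85 -1.7 ]
  pos [-0.3536, 0.7016, 0.0509] rot [0.0013, -0.0014, -0.4615] rows 7.8
```

Request:
apply_moves(increments=[{"delta_pos": [-0.354, 0.702, 0.05], "delta_rot": [0, 0, -0.461]}, {"delta_pos": [-0.354, 0.702, 0.05], "delta_rot": [0, 0, -0.461]}, {"delta_pos": [-0.354, 0.702, 0.05], "delta_rot": [0, 0, -0.461]}, {"delta_pos": [-0.354, 0.702, 0.05], "delta_rot": [0, 0, -0.461]}, {"delta_pos": [-0.354, 0.702, 0.05], "delta_rot": [0, 0, -0.461]}, {"delta_pos": [-0.354, 0.702, 0.05], "delta_rot": [0, 0, -0.461]}, {"delta_pos": [-0.354, 0.702, 0.05], "delta_rot": [0, 0, -0.461]}, {"delta_pos": [-0.354, 0.702, 0.05], "delta_rot": [0, 0, -0.461]}])

```text
time: 17.2
ee_pos: [0.5019, -0.1709, 0.1465]
eef_rot: [-2.271, -2.167, 0.001]
ft_force: [-0.0, -0.5, -0.7]
opening: 0.0498
grip_force: 0.0
```

Request:
apply_moves(increments=[{"delta_pos": [0, 0, 0], "delta_rot": [0, 0, 0]}, {"delta_pos": [0, 0, 0], "delta_rot": [0, 0, 0]}])

```text
time: 17.45
ee_pos: [0.5025, -0.1711, 0.1473]
eef_rot: [-2.28, -2.159, 0.001]
ft_force: [0.4, 0.2, -0.3]
opening: 0.0499
grip_force: 0.0
```

```bash
python3 - <<'E'
from h import *
plan((.505,-.171,.013,87.1))
c=cam('wrist','w4'); H,S,V=cv2.split(cv2.cvtColor(c['img'],cv2.COLOR_RGB2HSV))
for z in(.028,.038):
  for r in rects(c,((H>8)&(H<22)&(S>60)&(S<185)&(V>150)).astype(np.uint8)*255,z,300,9000): print(*r, hearth(np.array(r[2:4])/1000).round(4))
c=cam('top'); H,S,V=cv2.split(cv2.cvtColor(c['img'],cv2.COLOR_RGB2HSV))
for r in rects(c,((H>8)&(H<22)&(S>60)&(S<185)&(V>150)).astype(np.uint8)*255,.038,90,700): print(*r, hearth(np.array(r[2:4])/1000).round(4))
E
```

```text
t 17.45 now [ 0.5025 -0.1711  0.1473] yaw 86.9 open 0.0499 grip 0.0 F [ 0.4  0.2 -0.3] q [ 0.63  0.51 -0.5   1.9   0.33  0.81 -0.1 ]
  pos [0.0007, 0.0107, 0.5372] rot [-0.0003, -0.0002, -0.0012] rows 2.1
398.0 [242. 363.] 462 -320 24 21 -2.8 [-0.1381 -0.3577]
507.0 [370. 360.] 578 -323 32 21 -85.7 [-0.0226 -0.369 ]
797.5 [282. 353.] 499 -313 43 19 -83.8 [-0.1007 -0.3534]
1222.5 [199. 358.] 423 -309 46 40 -2.6 [-0.1762 -0.344 ]
8923.0 [144. 178.] 405 -171 144 51 -87.6 [-0.1843 -0.205 ]
6798.0 [292. 193.] 512 -172 157 46 87.1 [-0.0777 -0.2137]
713.0 [426. 172.] 616 -160 125 8 -88.1 [ 0.0269 -0.2092]
1225.0 [399. 180.] 596 -157 132 10 -86.0 [ 0.0072 -0.2047]
398.0 [242. 363.] 464 -312 24 20 -2.8 [-0.1356 -0.3499]
507.0 [370. 360.] 575 -315 31 20 -85.7 [-0.0251 -0.3608]
797.5 [282. 353.] 499 -305 41 19 -83.8 [-0.1002 -0.3454]
1222.5 [199. 358.] 426 -302 44 38 -2.6 [-0.1728 -0.3372]
8923.0 [144. 178.] 409 -168 138 49 -87.6 [-0.1801 -0.2023]
6798.0 [292. 193.] 512 -170 152 44 87.1 [-0.0775 -0.2117]
713.0 [426. 172.] 612 -158 120 8 -88.1 [ 0.0231 -0.2069]
1225.0 [399. 180.] 593 -155 127 10 -86.0 [ 0.0043 -0.2025]
150.0 [179. 270.] 296 298 95 33 79.5 [-0.2595  0.2705]
123.5 [179. 245.] 371 298 90 29 -77.2 [-0.1847  0.2652]
114.5 [320. 198.] 504 -131 63 18 89.0 [-0.0827 -0.1722]
499.0 [541. 202.] 478 -819 110 62 89.0 [-0.1578 -0.8566]
99.5 [399. 173.] 577 -371 59 19 89.2 [-0.0271 -0.4168]
275.5 [274. 176.] 576 12 140 23 3.7 [-0.0007 -0.0347]
```

View pics/w4.png

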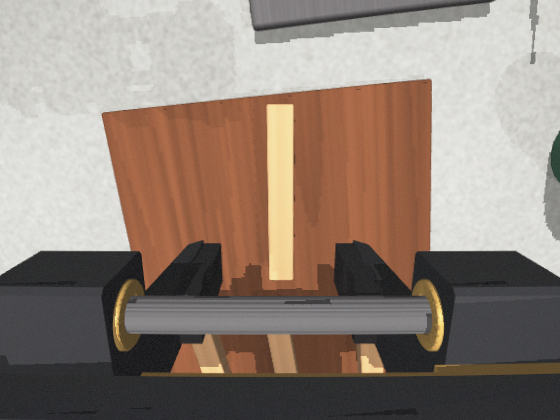

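Wrist view: stick D lies between the open fingers (column 281), well aligned. Picking it.

Request:
apply_moves(increments=[{"delta_pos": [-0.004, 0.011, 0.25], "delta_rot": [0, 0, -0.001]}, {"delta_pos": [-0.004, 0.011, 0.45], "delta_rot": [0, 0, -0.001]}, {"delta_pos": [-0.004, 0.011, 0.535], "delta_rot": [0, 0, -0.001]}, {"delta_pos": [-0.004, 0.011, 0.535], "delta_rot": [0, 0, -0.001]}])

```text
time: 18.05
ee_pos: [0.5043, -0.1718, 0.0128]
eef_rot: [-2.273, -2.164, 0.003]
ft_force: [-0.0, -0.6, 0.7]
opening: 0.0506
grip_force: 0.0
```

Request:
apply_moves(increments=[{"delta_pos": [0, 0, 0], "delta_rot": [0, 0, 0]}, {"delta_pos": [0, 0, 0], "delta_rot": [0, 0, 0]}, {"delta_pos": [0, 0, 0], "delta_rot": [0, 0, 0]}, {"delta_pos": [0, 0, 0], "delta_rot": [0, 0, 0]}], hand=0, grip_force=25)

```text
time: 18.55
ee_pos: [0.506, -0.1726, 0.015]
eef_rot: [2.274, 2.166, 0.0]
ft_force: [-1.1, 0.4, 6.2]
opening: 0.0197
grip_force: 25.0
```

Request:
apply_moves(increments=[{"delta_pos": [0, 0, -0.2], "delta_rot": [0, 0, 0]}, {"delta_pos": [0, 0, -0.4], "delta_rot": [0, 0, 0]}, {"delta_pos": [0, 0, -0.54], "delta_rot": [0, 0, 0]}, {"delta_pos": [0, 0, -0.54], "delta_rot": [0, 0, 0]}])

```text
time: 19.05
ee_pos: [0.5073, -0.173, 0.1519]
eef_rot: [2.272, 2.163, 0.004]
ft_force: [0.2, -0.4, -0.1]
opening: 0.02
grip_force: 25.0
```

```bash
python3 - <<'E'
from h import *
plan((.5716,.0836,.12,4.1))
E
```

```text
t 19.05 now [ 0.5073 -0.173   0.1519] yaw 87.2 open 0.02 grip 25.0 F [ 0.2 -0.4 -0.1] q [ 0.64  0.51 -0.51  1.89  0.34  0.82 -0.1 ]
  pos [1.0378, 0.2057, 0.1267] rot [0.0017, -0.0007, 0.4616] rows 7.8
```

Request:
apply_moves(increments=[{"delta_pos": [1, 0.2, 0], "delta_rot": [0, 0, 0.4616]}, {"delta_pos": [1, 0.2, 0], "delta_rot": [0, 0, 0.4616]}, {"delta_pos": [1, 0.2, 0], "delta_rot": [0, 0, 0.4616]}, {"delta_pos": [1, 0.2, 0], "delta_rot": [0, 0, 0.4616]}, {"delta_pos": [1, 0.2, 0], "delta_rot": [0, 0, 0.4616]}, {"delta_pos": [1, 0.2, 0.127], "delta_rot": [0, 0, 0.4616]}, {"delta_pos": [1, 0.2, 0.127], "delta_rot": [0, 0, 0.4616]}, {"delta_pos": [1, 0.2, 0.127], "delta_rot": [0, 0, 0.4616]}])

```text
time: 20.05
ee_pos: [0.5664, 0.0747, 0.1156]
eef_rot: [3.139, 0.105, -0.005]
ft_force: [-0.3, -0.8, -0.1]
opening: 0.0199
grip_force: 25.0
```

Request:
apply_moves(increments=[{"delta_pos": [0, -0.036, 0], "delta_rot": [0, 0, 0]}, {"delta_pos": [0, -0.036, 0], "delta_rot": [0, 0, 0]}, {"delta_pos": [0, -0.036, 0], "delta_rot": [0, 0, 0]}])

```text
time: 20.42
ee_pos: [0.5668, 0.084, 0.1172]
eef_rot: [3.139, 0.116, -0.001]
ft_force: [-0.6, -0.5, 0.0]
opening: 0.0195
grip_force: 25.0
```

```bash
python3 - <<'E'
from h import *
plan((.570,.0835,.027,4.1))
E
```

```text
t 20.43 now [0.5668 0.084  0.1172] yaw 4.2 open 0.0195 grip 25.0 F [-0.6 -0.5  0. ] q [-0.09  0.57 -0.18  1.83  0.14  0.75 -1.84]
  pos [0.0126, 0.0028, 0.361] rot [-0.0, 0.0001, 0.0007] rows 1.4
```

Request:
apply_moves(increments=[{"delta_pos": [0.008, 0.002, 0.17], "delta_rot": [0, 0, 0.001]}, {"delta_pos": [0.008, 0.002, 0.3], "delta_rot": [0, 0, 0.001]}, {"delta_pos": [0.008, 0.002, 0.36], "delta_rot": [0, 0, 0.001]}, {"delta_pos": [0.008, 0.002, 0.366], "delta_rot": [0, 0, 0.001]}, {"delta_pos": [0.008, 0.002, 0.366], "delta_rot": [0, 0, 0.001]}])

```text
time: 21.05
ee_pos: [0.5697, 0.0836, 0.0268]
eef_rot: [-3.139, -0.108, -0.002]
ft_force: [-0.2, 0.3, -0.2]
opening: 0.0197
grip_force: 25.0
```

Request:
apply_moves(increments=[{"delta_pos": [0, 0, 0.003], "delta_rot": [0, 0, 0]}, {"delta_pos": [0, 0, 0.003], "delta_rot": [0, 0, 0]}])

```text
time: 21.3
ee_pos: [0.5694, 0.0836, 0.0258]
eef_rot: [-3.14, -0.108, -0.001]
ft_force: [0.5, 0.2, -0.2]
opening: 0.0195
grip_force: 25.0
```

Request:
apply_moves(increments=[{"delta_pos": [0, 0, 0.003], "delta_rot": [0, 0, 0]}, {"delta_pos": [0, 0, 0.006], "delta_rot": [0, 0, 0]}, {"delta_pos": [0, 0, 0.006], "delta_rot": [0, 0, 0]}])

```text
time: 21.68
ee_pos: [0.5693, 0.0836, 0.0247]
eef_rot: [3.14, 0.108, 0.0]
ft_force: [-2.6, -1.5, 10.2]
opening: 0.0198
grip_force: 25.0
```

Request:
apply_moves(increments=[{"delta_pos": [0, 0, 0], "delta_rot": [0, 0, 0]}, {"delta_pos": [0, 0, 0], "delta_rot": [0, 0, 0]}, {"delta_pos": [0, 0, 0], "delta_rot": [0, 0, 0]}], hand=0.57)

```text
time: 22.05
ee_pos: [0.5689, 0.0835, 0.0235]
eef_rot: [3.14, 0.108, -0.001]
ft_force: [0.3, -0.4, 0.0]
opening: 0.0478
grip_force: 0.0
```

Request:
apply_moves(increments=[{"delta_pos": [0, 0, -0.2], "delta_rot": [0, 0, 0]}, {"delta_pos": [0, 0, -0.4], "delta_rot": [0, 0, 0]}, {"delta_pos": [0, 0, -0.54], "delta_rot": [0, 0, 0]}, {"delta_pos": [0, 0, -0.54], "delta_rot": [0, 0, 0]}])

```text
time: 22.55
ee_pos: [0.571, 0.0839, 0.1615]
eef_rot: [-3.139, -0.108, -0.009]
ft_force: [-0.0, -0.2, -0.1]
opening: 0.05
grip_force: 0.0
```

```bash
python3 - <<'E'
from h import *
plan((.501,-.15,.15,96.3),(.501,-.338,.15,96.3))
E
```

```text
t 22.55 now [0.571  0.0839 0.1615] yaw 3.9 open 0.05 grip 0.0 F [-0.  -0.2 -0.1] q [-0.08  0.51 -0.19  1.8   0.12  0.84 -1.83]
  pos [-0.3438, 0.9142, 0.0434] rot [0.0013, -0.0015, -0.5131] rows 8.6
  pos [-0.7475, -0.0825, -0.0] rot [0.0, 0.0, 0.0] rows 3.0
```

Request:
apply_moves(increments=[{"delta_pos": [-0.344, 0.914, 0.043], "delta_rot": [0, 0, -0.513]}, {"delta_pos": [-0.344, 0.914, 0.043], "delta_rot": [0, 0, -0.513]}, {"delta_pos": [-0.344, 0.914, 0.043], "delta_rot": [0, 0, -0.513]}, {"delta_pos": [-0.344, 0.914, 0.043], "delta_rot": [0, 0, -0.513]}, {"delta_pos": [-0.344, 0.914, 0.043], "delta_rot": [0, 0, -0.513]}, {"delta_pos": [-0.344, 0.914, 0.043], "delta_rot": [0, 0, -0.513]}, {"delta_pos": [-0.344, 0.914, 0.043], "delta_rot": [0, 0, -0.513]}, {"delta_pos": [-0.344, 0.914, 0.043], "delta_rot": [0, 0, -0.513]}])

```text
time: 23.55
ee_pos: [0.498, -0.1501, 0.1466]
eef_rot: [-2.223, -2.217, 0.001]
ft_force: [-1.0, 0.6, 0.3]
opening: 0.0502
grip_force: 0.0
```

Request:
apply_moves(increments=[{"delta_pos": [-0.748, -0.083, 0], "delta_rot": [0, 0, 0]}, {"delta_pos": [-0.748, -0.083, 0], "delta_rot": [0, 0, 0]}, {"delta_pos": [-0.748, -0.083, 0], "delta_rot": [0, 0, 0]}, {"delta_pos": [-0.748, -0.083, 0], "delta_rot": [0, 0, 0]}, {"delta_pos": [-0.748, -0.083, 0], "delta_rot": [0, 0, 0]}])

```text
time: 24.18
ee_pos: [0.4761, -0.336, 0.1467]
eef_rot: [-2.23, -2.21, -0.001]
ft_force: [0.5, 1.1, -0.0]
opening: 0.0502
grip_force: 0.0
```

```bash
cat >> h.py <<'E'
def topwood(z,lo=60):
    c=cam('top'); H,S,V=cv2.split(cv2.cvtColor(c['img'],cv2.COLOR_RGB2HSV))
    m=((H>8)&(H<22)&(S>60)&(S<185)&(V>150)).astype(np.uint8)*255; m[:140]=0;m[232:]=0;m[:,:230]=0;m[:,430:]=0
    for r in rects(c,m,z,lo,900): print(*r, 'hearth',hearth(np.array(r[2:4])/1000).round(4))
E
python3 - <<'E'
from h import *
plan((.501,-.338,.0125,96.3)); topwood(.038)
E
```

```text
t 24.18 now [ 0.4761 -0.336   0.1467] yaw 89.5 open 0.0502 grip 0.0 F [ 0.5  1.1 -0. ] q [ 0.88  0.58 -0.47  1.77  0.33  0.87  0.26]
  pos [-0.0082, 0.1004, 0.5368] rot [-0.0004, -0.0007, -0.0379] rows 2.2
136.0 [384. 221.] 432 -316 74 21 -79.8 hearth [-0.1678 -0.3516]
162.0 [381. 200.] 496 -311 92 20 -83.9 hearth [-0.1036 -0.3512]
160.0 [379. 174.] 574 -310 95 19 -86.7 hearth [-0.0257 -0.3558]
253.5 [249. 178.] 570 85 142 21 3.8 hearth [-0.0015  0.0385]
270.5 [274. 176.] 576 12 140 23 3.7 hearth [-0.0007 -0.0347]
```

Request:
apply_moves(increments=[{"delta_pos": [-0.009, 0.1, 0], "delta_rot": [0, 0, -0.038]}, {"delta_pos": [-0.009, 0.1, 0], "delta_rot": [0, 0, -0.038]}, {"delta_pos": [-0.009, 0.1, 0.25], "delta_rot": [0, 0, -0.038]}, {"delta_pos": [-0.009, 0.1, 0.45], "delta_rot": [0, 0, -0.038]}, {"delta_pos": [-0.009, 0.1, 0.535], "delta_rot": [0, 0, -0.038]}, {"delta_pos": [-0.009, 0.1, 0.535], "delta_rot": [0, 0, -0.038]}])

```text
time: 24.98
ee_pos: [0.5009, -0.3385, 0.0136]
eef_rot: [-2.094, -2.339, 0.0]
ft_force: [-0.6, -0.5, -0.0]
opening: 0.0502
grip_force: 0.0
```

Request:
apply_moves(increments=[{"delta_pos": [0, 0, 0], "delta_rot": [0, 0, 0]}, {"delta_pos": [0, 0, 0], "delta_rot": [0, 0, 0]}, {"delta_pos": [0, 0, 0], "delta_rot": [0, 0, 0]}, {"delta_pos": [0, 0, 0], "delta_rot": [0, 0, 0]}], hand=0, grip_force=25)

```text
time: 25.48
ee_pos: [0.502, -0.3401, 0.0152]
eef_rot: [2.095, 2.339, 0.0]
ft_force: [-1.7, 0.5, 6.6]
opening: 0.0195
grip_force: 25.0
```

Request:
apply_moves(increments=[{"delta_pos": [0, 0, -0.2], "delta_rot": [0, 0, 0]}, {"delta_pos": [0, 0, -0.4], "delta_rot": [0, 0, 0]}, {"delta_pos": [0, 0, -0.54], "delta_rot": [0, 0, 0]}, {"delta_pos": [0, 0, -0.54], "delta_rot": [0, 0, 0]}])

```text
time: 25.98
ee_pos: [0.5032, -0.3406, 0.1522]
eef_rot: [2.092, 2.336, 0.001]
ft_force: [1.1, 0.5, -1.1]
opening: 0.0194
grip_force: 25.0
```

```bash
python3 - <<'E'
from h import *
plan((.54,-.14,.15,94.1),(.6111,.0493,.13,94.1))
E
```

```text
t 25.98 now [ 0.5032 -0.3406  0.1522] yaw 96.3 open 0.0194 grip 25.0 F [ 1.1  0.5 -1.1] q [ 0.88  0.62 -0.49  1.71  0.36  0.9   0.34]
  pos [0.7815, 0.2345, 0.007] rot [0.0014, 0.0011, 0.0122] rows 3.3
  pos [0.7349, 0.3378, 0.08] rot [0.0, 0.0, 0.0] rows 3.3
```

Request:
apply_moves(increments=[{"delta_pos": [0.78, 0.235, 0.007], "delta_rot": [0, 0, 0.012]}, {"delta_pos": [0.78, 0.235, 0.007], "delta_rot": [0, 0, 0.012]}, {"delta_pos": [0.78, 0.235, 0.007], "delta_rot": [0, 0, 0.012]}, {"delta_pos": [0.78, 0.235, 0.007], "delta_rot": [0, 0, 0.012]}])

```text
time: 26.48
ee_pos: [0.5383, -0.1339, 0.1466]
eef_rot: [-2.13, -2.306, -0.002]
ft_force: [-0.4, -0.7, -1.0]
opening: 0.0196
grip_force: 25.0
```

Request:
apply_moves(increments=[{"delta_pos": [0.727, 0.338, 0.08], "delta_rot": [0, 0, 0]}, {"delta_pos": [0.727, 0.338, 0.08], "delta_rot": [0, 0, 0]}, {"delta_pos": [0.727, 0.338, 0.08], "delta_rot": [0, 0, 0]}, {"delta_pos": [0.727, 0.338, 0.08], "delta_rot": [0, 0, 0]}, {"delta_pos": [0.727, 0.338, 0.08], "delta_rot": [0, 0, 0]}, {"delta_pos": [0.727, 0.338, 0.08], "delta_rot": [0, 0, 0]}])

```text
time: 27.22
ee_pos: [0.609, 0.0449, 0.1269]
eef_rot: [2.143, 2.297, -0.004]
ft_force: [0.8, -1.5, 0.7]
opening: 0.0197
grip_force: 25.0
```

```bash
python3 - <<'E'
from h import *
plan((.6112,.0473,.047,94.1)); c=cam('scene','s5'); u=c['img'][180:300,140:340]; cv2.imwrite('pics/s5c.png',cv2.resize(u,None,fx=4,fy=4,interpolation=2)[:,:,::-1])
E
```

```text
t 27.23 now [0.609  0.0449 0.1269] yaw 94.0 open 0.0197 grip 25.0 F [ 0.8 -1.5  0.7] q [ 0.21  0.66 -0.5   1.71  0.4   0.88 -0.39]
  pos [0.0097, 0.0097, 0.3195] rot [-0.0004, 0.0006, -0.0007] rows 1.3
```

View pics/s5c.png

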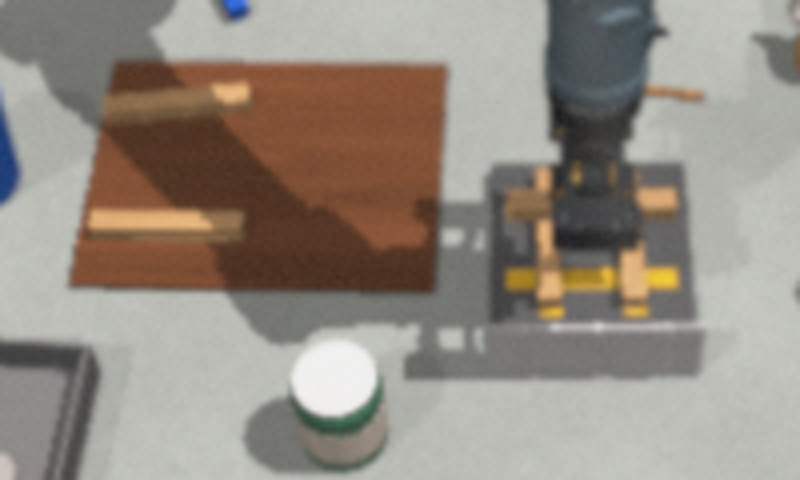

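The scene view shows the first pair on its marks and the third stick held level across them. Lowering it.

Request:
apply_moves(increments=[{"delta_pos": [0.009, 0.009, 0.15], "delta_rot": [0, 0, 0]}, {"delta_pos": [0.009, 0.009, 0.26], "delta_rot": [0, 0, 0]}, {"delta_pos": [0.009, 0.009, 0.315], "delta_rot": [0, 0, 0]}, {"delta_pos": [0.009, 0.009, 0.32], "delta_rot": [0, 0, 0]}, {"delta_pos": [0.009, 0.009, 0.32], "delta_rot": [0, 0, 0]}])

```text
time: 27.9
ee_pos: [0.6123, 0.0502, 0.0484]
eef_rot: [2.139, 2.299, 0.002]
ft_force: [-0.2, -0.4, -0.4]
opening: 0.0197
grip_force: 25.0
```

Request:
apply_moves(increments=[{"delta_pos": [0, 0, 0.003], "delta_rot": [0, 0, 0]}, {"delta_pos": [0, 0, 0.003], "delta_rot": [0, 0, 0]}])

```text
time: 28.15
ee_pos: [0.6119, 0.0505, 0.0473]
eef_rot: [2.139, 2.3, 0.001]
ft_force: [0.2, -0.2, -0.5]
opening: 0.02
grip_force: 25.0
```

Request:
apply_moves(increments=[{"delta_pos": [-0.012, -0.002, 0], "delta_rot": [0, 0, 0]}, {"delta_pos": [-0.012, -0.002, 0.003], "delta_rot": [0, 0, 0]}, {"delta_pos": [-0.012, -0.002, 0.006], "delta_rot": [0, 0, 0]}, {"delta_pos": [-0.012, -0.002, 0.006], "delta_rot": [0, 0, 0]}])

```text
time: 28.65
ee_pos: [0.6113, 0.0474, 0.0452]
eef_rot: [2.139, 2.301, -0.0]
ft_force: [0.1, -1.0, 1.1]
opening: 0.0197
grip_force: 25.0
```

Request:
apply_moves(increments=[{"delta_pos": [0, 0, 0.003], "delta_rot": [0, 0, 0]}, {"delta_pos": [0, 0, 0.003], "delta_rot": [0, 0, 0]}])

```text
time: 28.9
ee_pos: [0.6113, 0.0474, 0.0451]
eef_rot: [2.139, 2.3, -0.001]
ft_force: [-2.2, -1.0, 8.5]
opening: 0.0196
grip_force: 25.0
```

Request:
apply_moves(increments=[{"delta_pos": [0, 0, -0.002], "delta_rot": [0, 0, 0]}, {"delta_pos": [0, 0, -0.002], "delta_rot": [0, 0, 0]}, {"delta_pos": [0, 0, -0.002], "delta_rot": [0, 0, 0]}], hand=0.57)

```text
time: 29.28
ee_pos: [0.6112, 0.0475, 0.0448]
eef_rot: [-2.139, -2.3, 0.0]
ft_force: [0.2, -0.1, -0.0]
opening: 0.0476
grip_force: 0.0
```

Request:
apply_moves(increments=[{"delta_pos": [0, 0, -0.2], "delta_rot": [0, 0, 0]}, {"delta_pos": [0, 0, -0.4], "delta_rot": [0, 0, 0]}, {"delta_pos": [0, 0, -0.45], "delta_rot": [0, 0, 0]}, {"delta_pos": [0, 0, -0.45], "delta_rot": [0, 0, 0]}])

```text
time: 29.78
ee_pos: [0.6115, 0.0473, 0.1577]
eef_rot: [2.139, 2.3, 0.001]
ft_force: [-0.3, -0.4, -0.9]
opening: 0.0501
grip_force: 0.0
```

```bash
python3 - <<'E'
from h import *
plan((.595,-.15,.15,94.1),(.578,-.337,.15,94.1))
E
```

```text
t 29.77 now [0.6115 0.0473 0.1577] yaw 94.2 open 0.0501 grip 0.0 F [-0.3 -0.4 -0.9] q [ 0.22  0.63 -0.52  1.68  0.37  0.93 -0.37]
  pos [-0.7825, -0.1231, 0.031] rot [0.0003, 0.0001, 0.0003] rows 3.2
  pos [-0.7412, -0.1213, -0.0] rot [0.0, 0.0, 0.0] rows 3.0
```

Request:
apply_moves(increments=[{"delta_pos": [-0.782, -0.123, 0.03], "delta_rot": [0, 0, 0]}, {"delta_pos": [-0.782, -0.123, 0.03], "delta_rot": [0, 0, 0]}, {"delta_pos": [-0.782, -0.123, 0.03], "delta_rot": [0, 0, 0]}, {"delta_pos": [-0.782, -0.123, 0.03], "delta_rot": [0, 0, 0]}])

```text
time: 30.28
ee_pos: [0.5921, -0.1564, 0.1471]
eef_rot: [-2.147, -2.29, 0.008]
ft_force: [0.0, 1.1, -0.6]
opening: 0.0501
grip_force: 0.0
```

Request:
apply_moves(increments=[{"delta_pos": [-0.741, -0.121, 0], "delta_rot": [0, 0, 0]}, {"delta_pos": [-0.741, -0.121, 0], "delta_rot": [0, 0, 0]}, {"delta_pos": [-0.741, -0.121, 0], "delta_rot": [0, 0, 0]}, {"delta_pos": [-0.741, -0.121, 0], "delta_rot": [0, 0, 0]}, {"delta_pos": [-0.741, -0.121, 0], "delta_rot": [0, 0, 0]}, {"delta_pos": [-0.741, -0.121, 0], "delta_rot": [0, 0, 0]}])

```text
time: 31.02
ee_pos: [0.5787, -0.3339, 0.1493]
eef_rot: [-2.134, -2.303, -0.001]
ft_force: [-0.3, 0.4, -0.1]
opening: 0.0501
grip_force: 0.0
```

```bash
python3 - <<'E'
from h import *
plan((.578,-.337,.0125,94.1)); topwood(.058)
E
```

```text
t 31.02 now [ 0.5787 -0.3339  0.1493] yaw 94.4 open 0.0501 grip 0.0 F [-0.3  0.4 -0.1] q [ 0.77  0.72 -0.48  1.53  0.37  0.99  0.26]
  pos [-0.0133, -0.0034, 0.5473] rot [-0.0001, -0.0006, 0.0014] rows 2.2
279.0 [394. 219.] 435 -342 137 21 -79.9 hearth [-0.1666 -0.3778]
148.0 [378. 174.] 570 -301 85 21 -86.4 hearth [-0.029  -0.3465]
189.0 [274. 183.] 551 10 94 22 2.3 hearth [-0.0258 -0.0349]
508.5 [256. 170.] 588 69 160 109 -40.3 hearth [0.0154 0.0213]
```

Request:
apply_moves(increments=[{"delta_pos": [-0.008, -0.003, 0.25], "delta_rot": [0, 0, 0.001]}, {"delta_pos": [-0.008, -0.003, 0.45], "delta_rot": [0, 0, 0.001]}, {"delta_pos": [-0.008, -0.003, 0.545], "delta_rot": [0, 0, 0.001]}, {"delta_pos": [-0.008, -0.003, 0.545], "delta_rot": [0, 0, 0.001]}])

```text
time: 31.58
ee_pos: [0.5771, -0.3375, 0.0127]
eef_rot: [-2.14, -2.297, 0.0]
ft_force: [0.1, -0.7, 0.2]
opening: 0.0499
grip_force: 0.0
```

Request:
apply_moves(increments=[{"delta_pos": [0, 0, 0], "delta_rot": [0, 0, 0]}, {"delta_pos": [0, 0, 0], "delta_rot": [0, 0, 0]}, {"delta_pos": [0, 0, 0], "delta_rot": [0, 0, 0]}, {"delta_pos": [0, 0, 0], "delta_rot": [0, 0, 0]}], hand=0, grip_force=25)

```text
time: 32.08
ee_pos: [0.5781, -0.3392, 0.0148]
eef_rot: [2.142, 2.296, 0.0]
ft_force: [-0.6, -0.4, 5.1]
opening: 0.0197
grip_force: 25.0
```

Request:
apply_moves(increments=[{"delta_pos": [0, 0, -0.2], "delta_rot": [0, 0, 0]}, {"delta_pos": [0, 0, -0.4], "delta_rot": [0, 0, 0]}, {"delta_pos": [0, 0, -0.54], "delta_rot": [0, 0, 0]}, {"delta_pos": [0, 0, -0.54], "delta_rot": [0, 0, 0]}])

```text
time: 32.58
ee_pos: [0.5793, -0.3396, 0.152]
eef_rot: [2.139, 2.293, 0.002]
ft_force: [0.3, 1.1, -1.0]
opening: 0.0199
grip_force: 25.0
```

```bash
python3 - <<'E'
from h import *
plan((.55,-.14,.15,94.1),(.5373,.0441,.13,94.1))
E
```

```text
t 32.58 now [ 0.5793 -0.3396  0.152 ] yaw 94.0 open 0.0199 grip 25.0 F [ 0.3  1.1 -1. ] q [ 0.78  0.71 -0.48  1.53  0.37  0.99  0.26]
  pos [0.8046, -0.0618, 0.0054] rot [0.0015, 0.001, -0.0007] rows 3.2
  pos [0.7381, 0.002, 0.08] rot [0.0, 0.0, 0.0] rows 3.0
```

Request:
apply_moves(increments=[{"delta_pos": [0.805, -0.062, 0.005], "delta_rot": [0, 0, 0]}, {"delta_pos": [0.805, -0.062, 0.005], "delta_rot": [0, 0, 0]}, {"delta_pos": [0.805, -0.062, 0.005], "delta_rot": [0, 0, 0]}, {"delta_pos": [0.805, -0.062, 0.005], "delta_rot": [0, 0, 0]}])

```text
time: 33.08
ee_pos: [0.5467, -0.1337, 0.1465]
eef_rot: [-2.133, -2.302, -0.0]
ft_force: [-0.0, -0.6, -0.4]
opening: 0.0196
grip_force: 25.0
```

Request:
apply_moves(increments=[{"delta_pos": [0.728, 0.002, 0.08], "delta_rot": [0, 0, 0]}, {"delta_pos": [0.728, 0.002, 0.08], "delta_rot": [0, 0, 0]}, {"delta_pos": [0.728, 0.002, 0.08], "delta_rot": [0, 0, 0]}, {"delta_pos": [0.728, 0.002, 0.08], "delta_rot": [0, 0, 0]}, {"delta_pos": [0.728, 0.002, 0.08], "delta_rot": [0, 0, 0]}, {"delta_pos": [0.728, 0.002, 0.08], "delta_rot": [0, 0, 0]}])

```text
time: 33.83
ee_pos: [0.5361, 0.0401, 0.127]
eef_rot: [2.147, 2.293, -0.002]
ft_force: [0.1, -0.5, 0.2]
opening: 0.0198
grip_force: 25.0
```

```bash
python3 - <<'E'
from h import *
plan((.5375,.0416,.047,94.1))
E
```

```text
t 33.83 now [0.5361 0.0401 0.127 ] yaw 93.8 open 0.0198 grip 25.0 F [ 0.1 -0.5  0.2] q [ 0.25  0.56 -0.53  1.9   0.39  0.79 -0.43]
  pos [0.0059, 0.0062, 0.3202] rot [-0.0002, 0.0003, -0.0017] rows 1.3
```

Request:
apply_moves(increments=[{"delta_pos": [-0.005, 0.004, 0.15], "delta_rot": [0, 0, -0.001]}, {"delta_pos": [-0.005, 0.004, 0.26], "delta_rot": [0, 0, -0.001]}, {"delta_pos": [-0.005, 0.004, 0.315], "delta_rot": [0, 0, -0.001]}, {"delta_pos": [-0.005, 0.004, 0.321], "delta_rot": [0, 0, -0.001]}, {"delta_pos": [-0.005, 0.004, 0.321], "delta_rot": [0, 0, -0.001]}, {"delta_pos": [-0.005, 0.004, 0.321], "delta_rot": [0, 0, -0.001]}])

```text
time: 34.58
ee_pos: [0.5378, 0.0413, 0.0481]
eef_rot: [2.139, 2.3, 0.002]
ft_force: [-0.0, 0.2, -0.7]
opening: 0.0197
grip_force: 25.0
```

```bash
python3 - <<'E'
from h import *
plan((.5375,.0416,.0445,94.1))
E
```

```text
t 34.58 now [0.5378 0.0413 0.0481] yaw 94.2 open 0.0197 grip 25.0 F [-0.   0.2 -0.7] q [ 0.19  0.69 -0.46  1.92  0.48  0.64 -0.5 ]
  pos [0.0011, -0.001, 0.0146] rot [0.0005, 0.0, 0.0003] rows 0.1
```

Request:
apply_moves(increments=[{"delta_pos": [0, 0, 0.004], "delta_rot": [0, 0, 0]}, {"delta_pos": [0, 0, 0.008], "delta_rot": [0, 0, 0]}, {"delta_pos": [0, 0, 0.01], "delta_rot": [0, 0, 0]}, {"delta_pos": [0, 0, 0.01], "delta_rot": [0, 0, 0]}])

```text
time: 35.08
ee_pos: [0.537, 0.0413, 0.0448]
eef_rot: [2.139, 2.301, -0.0]
ft_force: [-1.1, -0.2, 2.1]
opening: 0.0194
grip_force: 25.0
```

Request:
apply_moves(increments=[{"delta_pos": [0, 0, 0.002], "delta_rot": [0, 0, 0]}, {"delta_pos": [0, 0, 0.002], "delta_rot": [0, 0, 0]}])

```text
time: 35.33
ee_pos: [0.537, 0.0414, 0.0448]
eef_rot: [2.139, 2.301, -0.0]
ft_force: [-2.3, -0.4, 8.6]
opening: 0.0196
grip_force: 25.0
```

Request:
apply_moves(increments=[{"delta_pos": [0, 0, -0.002], "delta_rot": [0, 0, 0]}, {"delta_pos": [0, 0, -0.002], "delta_rot": [0, 0, 0]}, {"delta_pos": [0, 0, -0.002], "delta_rot": [0, 0, 0]}], hand=0.57)

```text
time: 35.7
ee_pos: [0.5369, 0.0413, 0.0446]
eef_rot: [-2.139, -2.301, 0.0]
ft_force: [1.0, 0.3, -0.0]
opening: 0.0478
grip_force: 0.0
```

Request:
apply_moves(increments=[{"delta_pos": [0, 0, -0.2], "delta_rot": [0, 0, 0]}, {"delta_pos": [0, 0, -0.4], "delta_rot": [0, 0, 0]}, {"delta_pos": [0, 0, -0.45], "delta_rot": [0, 0, 0]}, {"delta_pos": [0, 0, -0.45], "delta_rot": [0, 0, 0]}])

```text
time: 36.2
ee_pos: [0.5373, 0.0411, 0.1575]
eef_rot: [2.139, 2.3, 0.001]
ft_force: [-0.4, 0.5, 0.7]
opening: 0.0503
grip_force: 0.0
```

```bash
python3 - <<'E'
from h import *
plan((.48,-.16,.15,100.1),(.439,-.352,.15,100.1))
E
```

```text
t 36.2 now [0.5373 0.0411 0.1575] yaw 94.1 open 0.0503 grip 0.0 F [-0.4  0.5  0.7] q [ 0.27  0.52 -0.56  1.88  0.36  0.85 -0.4 ]
  pos [-0.7859, -0.2866, 0.0298] rot [0.0003, 0.0001, -0.0331] rows 3.3
  pos [-0.7273, -0.2961, -0.0] rot [0.0, 0.0, 0.0] rows 3.1
```

Request:
apply_moves(increments=[{"delta_pos": [-0.786, -0.287, 0.03], "delta_rot": [0, 0, -0.033]}, {"delta_pos": [-0.786, -0.287, 0.03], "delta_rot": [0, 0, -0.033]}, {"delta_pos": [-0.786, -0.287, 0.03], "delta_rot": [0, 0, -0.033]}, {"delta_pos": [-0.786, -0.287, 0.03], "delta_rot": [0, 0, -0.033]}])

```text
time: 36.7
ee_pos: [0.4765, -0.164, 0.1474]
eef_rot: [-2.022, -2.4, 0.005]
ft_force: [0.6, 1.0, -0.1]
opening: 0.0503
grip_force: 0.0
```

Request:
apply_moves(increments=[{"delta_pos": [-0.727, -0.296, 0], "delta_rot": [0, 0, 0]}, {"delta_pos": [-0.727, -0.296, 0], "delta_rot": [0, 0, 0]}, {"delta_pos": [-0.727, -0.296, 0], "delta_rot": [0, 0, 0]}, {"delta_pos": [-0.727, -0.296, 0], "delta_rot": [0, 0, 0]}, {"delta_pos": [-0.727, -0.296, 0], "delta_rot": [0, 0, 0]}, {"delta_pos": [-0.727, -0.296, 0], "delta_rot": [0, 0, 0]}])

```text
time: 37.45
ee_pos: [0.4393, -0.3493, 0.1491]
eef_rot: [-2.012, -2.41, -0.002]
ft_force: [-0.3, -0.5, 0.5]
opening: 0.05
grip_force: 0.0
```

```bash
python3 - <<'E'
from h import *
plan((.439,-.352,.0125,100.1)); topwood(.058)
c=cam('top'); u=c['img'][120:290,120:290]; cv2.imwrite('pics/t6c.png',cv2.resize(u,None,fx=3.5,fy=3.5,interpolation=2)[:,:,::-1])
E
```

```text
t 37.45 now [ 0.4393 -0.3493  0.1491] yaw 100.3 open 0.05 grip 0.0 F [-0.3 -0.5  0.5] q [ 0.98  0.56 -0.52  1.82  0.35  0.85  0.47]
  pos [-0.0115, -0.0029, 0.5462] rot [-0.0001, -0.0006, 0.001] rows 2.2
190.5 [387. 220.] 432 -323 96 21 -79.9 hearth [-0.1683 -0.3586]
491.5 [260. 184.] 554 54 139 93 -71.8 hearth [-0.0196  0.0087]
326.0 [260. 162.] 619 53 141 38 -85.8 hearth [0.0451 0.0031]
```

View pics/t6c.png

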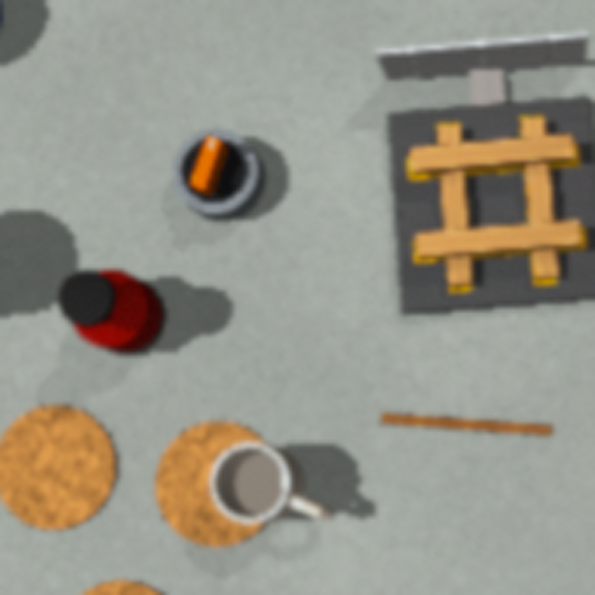

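The tower so far looks right. The mug has been knocked off centre on its mat: rim at (251,482) in the crop, mat centre at (217,484). I'll place the last stick first, then mend the mug.

Request:
apply_moves(increments=[{"delta_pos": [-0.006, -0.003, 0.25], "delta_rot": [0, 0, 0.001]}, {"delta_pos": [-0.006, -0.003, 0.45], "delta_rot": [0, 0, 0.001]}, {"delta_pos": [-0.006, -0.003, 0.545], "delta_rot": [0, 0, 0.001]}, {"delta_pos": [-0.006, -0.003, 0.545], "delta_rot": [0, 0, 0.001]}])

```text
time: 38.05
ee_pos: [0.4376, -0.3514, 0.012]
eef_rot: [-2.016, -2.405, -0.0]
ft_force: [0.1, 0.2, 0.1]
opening: 0.0501
grip_force: 0.0
```

Request:
apply_moves(increments=[{"delta_pos": [0, 0, 0], "delta_rot": [0, 0, 0]}, {"delta_pos": [0, 0, 0], "delta_rot": [0, 0, 0]}, {"delta_pos": [0, 0, 0], "delta_rot": [0, 0, 0]}, {"delta_pos": [0, 0, 0], "delta_rot": [0, 0, 0]}], hand=0, grip_force=25)

```text
time: 38.55
ee_pos: [0.4387, -0.3538, 0.0143]
eef_rot: [2.02, 2.404, -0.0]
ft_force: [-1.0, 0.9, 7.5]
opening: 0.0196
grip_force: 25.0
```

Request:
apply_moves(increments=[{"delta_pos": [0, 0, -0.2], "delta_rot": [0, 0, 0]}, {"delta_pos": [0, 0, -0.4], "delta_rot": [0, 0, 0]}, {"delta_pos": [0, 0, -0.58], "delta_rot": [0, 0, 0]}, {"delta_pos": [0, 0, -0.58], "delta_rot": [0, 0, 0]}])

```text
time: 39.05
ee_pos: [0.4402, -0.3547, 0.1619]
eef_rot: [2.017, 2.4, 0.0]
ft_force: [-0.3, -0.4, -0.4]
opening: 0.0196
grip_force: 25.0
```

```bash
python3 - <<'E'
from h import *
plan((.49,-.16,.165,52),(.5742,.0467,.155,4.1))
c=cam('top'); print(ray(c,[(120+251/3.5,120+482/3.5)],.09), ray(c,[(120+217/3.5,120+484/3.5)],.005),'handle',ray(c,[(120+315/3.5,120+510/3.5)],.05))
E
```

```text
t 39.05 now [ 0.4402 -0.3547  0.1619] yaw 99.9 open 0.0196 grip 25.0 F [-0.3 -0.4 -0.4] q [ 1.    0.54 -0.53  1.81  0.35  0.87  0.48]
  pos [0.733, 0.3304, -0.0146] rot [0.002, 0.001, 0.2661] rows 4.5
  pos [0.8589, -0.2436, 0.04] rot [0.0, -0.0, 0.2661] rows 4.5
[[0.3310606  0.24835219 0.09      ]] [[0.33121082 0.29482739 0.005     ]] handle [[0.30770944 0.201952   0.05      ]]
```

Request:
apply_moves(increments=[{"delta_pos": [0.733, 0.33, -0.015], "delta_rot": [0, 0, 0.266]}, {"delta_pos": [0.733, 0.33, -0.015], "delta_rot": [0, 0, 0.266]}, {"delta_pos": [0.733, 0.33, -0.015], "delta_rot": [0, 0, 0.266]}, {"delta_pos": [0.733, 0.33, -0.015], "delta_rot": [0, 0, 0.266]}, {"delta_pos": [0.733, 0.33, -0.015], "delta_rot": [0, 0, 0.266]}])

```text
time: 39.72
ee_pos: [0.4873, -0.156, 0.1607]
eef_rot: [-2.821, -1.377, 0.003]
ft_force: [-0.2, 0.0, -0.4]
opening: 0.0198
grip_force: 25.0
```

Request:
apply_moves(increments=[{"delta_pos": [0.859, -0.244, 0], "delta_rot": [0, 0, 0.266]}, {"delta_pos": [0.859, -0.244, 0], "delta_rot": [0, 0, 0.266]}, {"delta_pos": [0.859, -0.244, 0], "delta_rot": [0, 0, 0.266]}, {"delta_pos": [0.859, -0.244, 0.04], "delta_rot": [0, 0, 0.266]}, {"delta_pos": [0.859, -0.244, 0.04], "delta_rot": [0, 0, 0.266]}, {"delta_pos": [0.859, -0.244, 0.04], "delta_rot": [0, 0, 0.266]}, {"delta_pos": [0.859, -0.244, 0.04], "delta_rot": [0, 0, 0.266]}])

```text
time: 40.6
ee_pos: [0.5713, 0.0472, 0.1513]
eef_rot: [3.139, 0.115, -0.003]
ft_force: [0.4, -0.1, 0.1]
opening: 0.0196
grip_force: 25.0
```

```bash
python3 - <<'E'
from h import *
plan((.5717,.0465,.068,4.1))
E
```

```text
t 40.6 now [0.5713 0.0472 0.1513] yaw 4.2 open 0.0196 grip 25.0 F [ 0.4 -0.1  0.1] q [-0.    0.53 -0.21  1.81  0.15  0.83 -1.78]
  pos [0.0021, 0.0026, 0.3333] rot [0.0002, 0.0005, 0.0006] rows 1.3
```

Request:
apply_moves(increments=[{"delta_pos": [-0.002, 0.002, 0.15], "delta_rot": [0, 0, 0.001]}, {"delta_pos": [-0.002, 0.002, 0.26], "delta_rot": [0, 0, 0.001]}, {"delta_pos": [-0.002, 0.002, 0.32], "delta_rot": [0, 0, 0.001]}, {"delta_pos": [-0.002, 0.002, 0.333], "delta_rot": [0, 0, 0.001]}, {"delta_pos": [-0.002, 0.002, 0.333], "delta_rot": [0, 0, 0.001]}, {"delta_pos": [-0.002, 0.002, 0.333], "delta_rot": [0, 0, 0.001]}])

```text
time: 41.35
ee_pos: [0.5722, 0.0477, 0.0699]
eef_rot: [-3.14, -0.109, -0.003]
ft_force: [-0.2, 0.2, -0.1]
opening: 0.02
grip_force: 25.0
```

Request:
apply_moves(increments=[{"delta_pos": [0, 0, 0.003], "delta_rot": [0, 0, 0]}, {"delta_pos": [0, 0, 0.006], "delta_rot": [0, 0, 0]}, {"delta_pos": [0, 0, 0.006], "delta_rot": [0, 0, 0]}])

```text
time: 41.72
ee_pos: [0.5715, 0.0477, 0.0675]
eef_rot: [-3.14, -0.109, -0.0]
ft_force: [0.0, -0.2, -1.1]
opening: 0.0194
grip_force: 25.0
```

Request:
apply_moves(increments=[{"delta_pos": [0, 0.004, 0.004], "delta_rot": [0, 0, 0]}, {"delta_pos": [0, 0.004, 0.008], "delta_rot": [0, 0, 0]}, {"delta_pos": [0, 0.004, 0.01], "delta_rot": [0, 0, 0]}, {"delta_pos": [0, 0.004, 0.01], "delta_rot": [0, 0, 0]}])

```text
time: 42.22
ee_pos: [0.5715, 0.0466, 0.0649]
eef_rot: [3.14, 0.109, -0.0]
ft_force: [0.2, 0.3, 0.2]
opening: 0.0197
grip_force: 25.0
```

Request:
apply_moves(increments=[{"delta_pos": [0, 0, 0.002], "delta_rot": [0, 0, 0]}, {"delta_pos": [0, 0, 0.002], "delta_rot": [0, 0, 0]}])

```text
time: 42.48
ee_pos: [0.5715, 0.0466, 0.0644]
eef_rot: [3.14, 0.109, -0.0]
ft_force: [-0.4, 0.3, -0.7]
opening: 0.0194
grip_force: 25.0
```

Request:
apply_moves(increments=[{"delta_pos": [0, 0, 0.002], "delta_rot": [0, 0, 0]}, {"delta_pos": [0, 0, 0.002], "delta_rot": [0, 0, 0]}])

```text
time: 42.72
ee_pos: [0.5716, 0.0467, 0.0643]
eef_rot: [3.14, 0.109, 0.0]
ft_force: [-2.3, -0.5, 4.9]
opening: 0.0199
grip_force: 25.0
```

Request:
apply_moves(increments=[{"delta_pos": [0, 0, 0.001], "delta_rot": [0, 0, 0]}, {"delta_pos": [0, 0, 0.001], "delta_rot": [0, 0, 0]}])

```text
time: 42.98
ee_pos: [0.5716, 0.0467, 0.0643]
eef_rot: [3.14, 0.109, 0.0]
ft_force: [-3.3, -0.0, 7.9]
opening: 0.0196
grip_force: 25.0
```

Request:
apply_moves(increments=[{"delta_pos": [0, 0, -0.002], "delta_rot": [0, 0, 0]}, {"delta_pos": [0, 0, -0.002], "delta_rot": [0, 0, 0]}, {"delta_pos": [0, 0, -0.002], "delta_rot": [0, 0, 0]}], hand=0.57)

```text
time: 43.35
ee_pos: [0.5715, 0.0466, 0.064]
eef_rot: [3.14, 0.109, -0.0]
ft_force: [0.2, 0.1, 0.7]
opening: 0.0476
grip_force: 0.0
```

Request:
apply_moves(increments=[{"delta_pos": [0, 0, -0.2], "delta_rot": [0, 0, 0]}, {"delta_pos": [0, 0, -0.4], "delta_rot": [0, 0, 0]}, {"delta_pos": [0, 0, -0.6], "delta_rot": [0, 0, 0]}, {"delta_pos": [0, 0, -0.75], "delta_rot": [0, 0, 0]}, {"delta_pos": [0, 0, -0.75], "delta_rot": [0, 0, 0]}])

```text
time: 43.98
ee_pos: [0.5734, 0.0469, 0.2548]
eef_rot: [-3.139, -0.109, -0.01]
ft_force: [-0.9, -0.4, 0.1]
opening: 0.05
grip_force: 0.0
```

```bash
python3 - <<'E'
from h import *
plan((.42,.12,.30,45))
E
```

```text
t 43.98 now [0.5734 0.0469 0.2548] yaw 4.0 open 0.05 grip 0.0 F [-0.9 -0.4  0.1] q [ 0.02  0.4  -0.23  1.72  0.11  1.03 -1.75]
  pos [-0.5909, -0.3341, -0.1842] rot [0.0006, -0.0019, -0.2279] rows 3.8
```

Request:
apply_moves(increments=[{"delta_pos": [-0.59, -0.334, -0.1], "delta_rot": [0, 0, -0.228]}, {"delta_pos": [-0.59, -0.334, -0.1], "delta_rot": [0, 0, -0.228]}, {"delta_pos": [-0.59, -0.334, -0.1], "delta_rot": [0, 0, -0.228]}, {"delta_pos": [-0.59, -0.334, -0.1], "delta_rot": [0, 0, -0.228]}, {"delta_pos": [-0.59, -0.334, -0.1], "delta_rot": [0, 0, -0.228]}], hand=1)

```text
time: 44.6
ee_pos: [0.418, 0.1195, 0.276]
eef_rot: [-2.903, -1.201, 0.002]
ft_force: [-0.1, 0.3, 0.8]
opening: 0.088
grip_force: 0.0
```

```bash
python3 - <<'E'
from h import *
plan((.331,.248,.18,63))
c=cam('top'); u=c['img'][140:290,150:310]; cv2.imwrite('pics/t7c.png',cv2.resize(u,None,fx=3.7,fy=3.7,interpolation=2)[:,:,::-1]); topwood(.078)
E
```

```text
t 44.6 now [0.418  0.1195 0.276 ] yaw 45.0 open 0.088 grip 0.0 F [-0.1  0.3  0.8] q [ 0.01  0.15 -0.43  2.01  0.07  1.   -1.24]
  pos [0.1174, -0.6093, 0.384] rot [-0.0002, 0.0003, -0.1002] rows 2.9
202.5 [276. 184.] 547 1 92 47 -1.1 hearth [-0.0304 -0.0436]
117.0 [274. 160.] 617 6 47 36 88.9 hearth [ 0.0398 -0.0437]
651.0 [254. 170.] 570 77 138 82 4.9 hearth [-0.002   0.0305]
```

View pics/t7c.png

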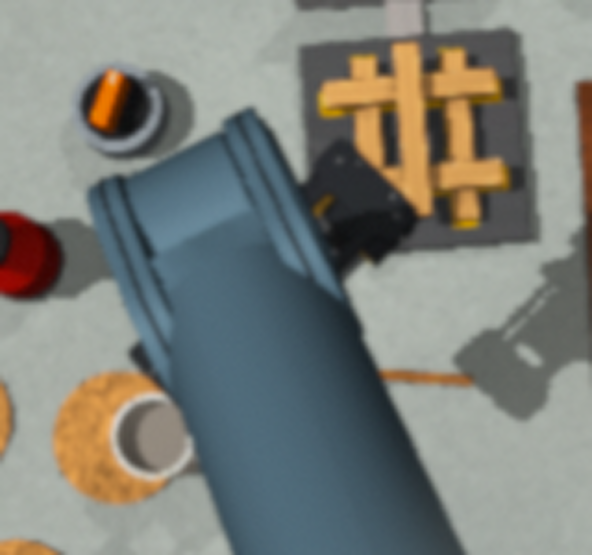

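The top view shows the five-stick tower complete, and the mug rim at (154,436) in the crop, unmoved. Now re-placing the mug.

Request:
apply_moves(increments=[{"delta_pos": [0.117, -0.609, 0.38], "delta_rot": [0, 0, -0.1]}, {"delta_pos": [0.117, -0.609, 0.38], "delta_rot": [0, 0, -0.1]}, {"delta_pos": [0.117, -0.609, 0.38], "delta_rot": [0, 0, -0.1]}, {"delta_pos": [0.117, -0.609, 0.38], "delta_rot": [0, 0, -0.1]}, {"delta_pos": [0.117, -0.609, 0.38], "delta_rot": [0, 0, -0.1]}])

```text
time: 45.32
ee_pos: [0.3322, 0.2475, 0.1815]
eef_rot: [2.68, 1.639, -0.001]
ft_force: [0.8, -0.7, 0.3]
opening: 0.0881
grip_force: 0.0
```

```bash
python3 - <<'E'
from h import *
plan((.331,.248,.044,63))
E
```

```text
t 45.33 now [0.3322 0.2475 0.1815] yaw 62.9 open 0.0881 grip 0.0 F [ 0.8 -0.7  0.3] q [-0.25  0.27 -0.56  2.15  0.21  0.77 -1.42]
  pos [-0.0, -0.0048, 0.55] rot [-0.0001, 0.0002, -0.0006] rows 2.2
```

Request:
apply_moves(increments=[{"delta_pos": [0, -0.004, 0.15], "delta_rot": [0, 0, 0]}, {"delta_pos": [0, -0.004, 0.3], "delta_rot": [0, 0, 0]}, {"delta_pos": [0, -0.004, 0.42], "delta_rot": [0, 0, 0]}, {"delta_pos": [0, -0.004, 0.53], "delta_rot": [0, 0, 0]}, {"delta_pos": [0, -0.004, 0.53], "delta_rot": [0, 0, 0]}])

```text
time: 45.95
ee_pos: [0.3312, 0.2468, 0.0484]
eef_rot: [2.68, 1.637, -0.004]
ft_force: [-1.0, 0.2, 0.9]
opening: 0.0883
grip_force: 0.0
```

Request:
apply_moves(increments=[{"delta_pos": [0, 0, 0], "delta_rot": [0, 0, 0]}, {"delta_pos": [0, 0, 0], "delta_rot": [0, 0, 0]}, {"delta_pos": [0, 0, 0], "delta_rot": [0, 0, 0]}, {"delta_pos": [0, 0, 0], "delta_rot": [0, 0, 0]}], hand=0, grip_force=30)

```text
time: 46.45
ee_pos: [0.3316, 0.2487, 0.0502]
eef_rot: [2.678, 1.641, 0.003]
ft_force: [-0.4, -1.4, 6.8]
opening: 0.0644
grip_force: 29.9
```

Request:
apply_moves(increments=[{"delta_pos": [0, 0, -0.08], "delta_rot": [0, 0, 0]}, {"delta_pos": [0, 0, -0.15], "delta_rot": [0, 0, 0]}, {"delta_pos": [0, 0, -0.15], "delta_rot": [0, 0, 0]}])

```text
time: 46.82
ee_pos: [0.3314, 0.2489, 0.0876]
eef_rot: [-2.679, -1.641, -0.004]
ft_force: [0.2, -0.7, -2.2]
opening: 0.0642
grip_force: 29.9
```

```bash
python3 - <<'E'
from h import *
plan((.333,.295,.085,63),(.333,.295,.05,63))
E
```

```text
t 46.83 now [0.3314 0.2489 0.0876] yaw 63.0 open 0.0642 grip 29.9 F [ 0.2 -0.7 -2.2] q [-0.35  0.46 -0.47  2.22  0.4   0.54 -1.6 ]
  pos [0.1672, -0.0782, 0.0109] rot [0.0004, -0.0007, -0.0] rows 0.7
  pos [-0.0, -0.0, 0.14] rot [0.0, 0.0, 0.0] rows 0.6
```

Request:
apply_moves(increments=[{"delta_pos": [0.167, -0.078, 0], "delta_rot": [0, 0, 0]}, {"delta_pos": [0.167, -0.078, 0], "delta_rot": [0, 0, 0]}, {"delta_pos": [0.167, -0.078, 0.08], "delta_rot": [0, 0, 0]}, {"delta_pos": [0.167, -0.078, 0.13], "delta_rot": [0, 0, 0]}, {"delta_pos": [0.167, -0.078, 0.14], "delta_rot": [0, 0, 0]}, {"delta_pos": [0.167, -0.078, 0.14], "delta_rot": [0, 0, 0]}])

```text
time: 47.58
ee_pos: [0.3322, 0.2944, 0.0516]
eef_rot: [2.678, 1.642, -0.001]
ft_force: [0.3, 0.3, -1.9]
opening: 0.0642
grip_force: 29.9
```

Request:
apply_moves(increments=[{"delta_pos": [0, 0, 0.003], "delta_rot": [0, 0, 0]}, {"delta_pos": [0, 0, 0.003], "delta_rot": [0, 0, 0]}])

```text
time: 47.82
ee_pos: [0.3325, 0.2946, 0.0513]
eef_rot: [-2.678, -1.642, -0.001]
ft_force: [-0.0, -0.7, -2.0]
opening: 0.0642
grip_force: 29.9
```

Request:
apply_moves(increments=[{"delta_pos": [0, 0, 0.003], "delta_rot": [0, 0, 0]}, {"delta_pos": [0, 0, 0.005], "delta_rot": [0, 0, 0]}, {"delta_pos": [0, 0, 0.005], "delta_rot": [0, 0, 0]}])

```text
time: 48.2
ee_pos: [0.3323, 0.2946, 0.0502]
eef_rot: [2.678, 1.642, 0.001]
ft_force: [-0.7, -1.0, 5.9]
opening: 0.064
grip_force: 29.9
```

Request:
apply_moves(increments=[{"delta_pos": [0, 0, 0.001], "delta_rot": [0, 0, 0]}, {"delta_pos": [0, 0, 0.001], "delta_rot": [0, 0, 0]}])

```text
time: 48.45
ee_pos: [0.3324, 0.2946, 0.0502]
eef_rot: [2.678, 1.642, 0.001]
ft_force: [-1.7, -2.6, 10.8]
opening: 0.0641
grip_force: 29.9
```

Request:
apply_moves(increments=[{"delta_pos": [0, 0, -0.003], "delta_rot": [0, 0, 0]}, {"delta_pos": [0, 0, -0.003], "delta_rot": [0, 0, 0]}, {"delta_pos": [0, 0, -0.003], "delta_rot": [0, 0, 0]}, {"delta_pos": [0, 0, -0.003], "delta_rot": [0, 0, 0]}], hand=1)

```text
time: 48.95
ee_pos: [0.3322, 0.2945, 0.0501]
eef_rot: [-2.678, -1.642, 0.0]
ft_force: [-0.2, 0.5, 0.6]
opening: 0.0876
grip_force: 0.0
```

Request:
apply_moves(increments=[{"delta_pos": [0, 0, -0.1], "delta_rot": [0, 0, 0]}, {"delta_pos": [0, 0, -0.3], "delta_rot": [0, 0, 0]}, {"delta_pos": [0, 0, -0.5], "delta_rot": [0, 0, 0]}, {"delta_pos": [0, 0, -0.65], "delta_rot": [0, 0, 0]}, {"delta_pos": [0, 0, -0.65], "delta_rot": [0, 0, 0]}])

```text
time: 49.58
ee_pos: [0.3336, 0.2957, 0.2151]
eef_rot: [-2.678, -1.641, -0.009]
ft_force: [-0.0, -0.0, -0.6]
opening: 0.0884
grip_force: 0.0
```

```bash
python3 - <<'E'
from h import *
plan((.4815,.374,.18,63))
c=cam('top'); print(ray(c,[(120+88/3.5,120+298/3.5)],.132),'press',ray(c,[(80,188)],.212))
E
```

```text
t 49.58 now [0.3336 0.2957 0.2151] yaw 63.0 open 0.0884 grip 0.0 F [-0.  -0.  -0.6] q [-0.3   0.27 -0.6   2.05  0.21  0.86 -1.49]
  pos [0.5469, 0.3845, 0.144] rot [0.0008, -0.0015, -0.0] rows 2.7
[[0.47936842 0.37372184 0.132     ]] press [[0.51826318 0.53049743 0.212     ]]
```

Request:
apply_moves(increments=[{"delta_pos": [0.545, 0.383, 0], "delta_rot": [0, 0, 0]}, {"delta_pos": [0.545, 0.383, 0], "delta_rot": [0, 0, 0]}, {"delta_pos": [0.545, 0.383, 0.1], "delta_rot": [0, 0, 0]}, {"delta_pos": [0.545, 0.383, 0.14], "delta_rot": [0, 0, 0]}, {"delta_pos": [0.545, 0.383, 0.14], "delta_rot": [0, 0, 0]}, {"delta_pos": [0.545, 0.383, 0.14], "delta_rot": [0, 0, 0]}], hand=0, grip_force=10)

```text
time: 50.38
ee_pos: [0.4783, 0.3723, 0.1779]
eef_rot: [2.677, 1.643, -0.001]
ft_force: [0.2, -0.1, 0.6]
opening: 0.0302
grip_force: 0.0
```

```bash
python3 - <<'E'
from h import *
plan((.4810,.374,.138,63))
E
```

```text
t 50.38 now [0.4783 0.3723 0.1779] yaw 63.1 open 0.0302 grip 0.0 F [ 0.2 -0.1  0.6] q [-0.37  0.59 -0.51  1.69  0.34  0.96 -1.48]
  pos [0.011, 0.0066, 0.1596] rot [-0.0, 0.0002, 0.0005] rows 0.6
```

Request:
apply_moves(increments=[{"delta_pos": [0.009, 0.005, 0.1], "delta_rot": [0, 0, 0]}, {"delta_pos": [0.009, 0.005, 0.155], "delta_rot": [0, 0, 0]}, {"delta_pos": [0.009, 0.005, 0.155], "delta_rot": [0, 0, 0]}])

```text
time: 50.75
ee_pos: [0.4807, 0.3733, 0.1385]
eef_rot: [2.678, 1.642, -0.003]
ft_force: [-0.6, -0.3, 0.2]
opening: 0.001
grip_force: 0.0
```

Request:
apply_moves(increments=[{"delta_pos": [0, 0, 0.04], "delta_rot": [0, 0, 0]}, {"delta_pos": [0, 0, 0.08], "delta_rot": [0, 0, 0]}, {"delta_pos": [0, 0, 0.12], "delta_rot": [0, 0, 0]}, {"delta_pos": [0, 0, 0.135], "delta_rot": [0, 0, 0]}, {"delta_pos": [0, 0, 0.135], "delta_rot": [0, 0, 0]}])

```text
time: 51.38
ee_pos: [0.4822, 0.3748, 0.1062]
eef_rot: [-2.678, -1.642, -0.003]
ft_force: [-1.0, -1.1, 10.1]
opening: 0.0008
grip_force: 4.7
```

Request:
apply_moves(increments=[{"delta_pos": [-0.003, 0.001, 0.01], "delta_rot": [0, 0, 0]}, {"delta_pos": [-0.003, 0.001, 0.018], "delta_rot": [0, 0, 0]}, {"delta_pos": [-0.003, 0.001, 0.018], "delta_rot": [0, 0, 0]}])

```text
time: 51.75
ee_pos: [0.4822, 0.3748, 0.1025]
eef_rot: [-2.677, -1.642, -0.006]
ft_force: [-1.7, 0.2, 12.3]
opening: 0.0007
grip_force: 6.0
```

Request:
apply_moves(increments=[{"delta_pos": [0, 0, 0.004], "delta_rot": [0, 0, 0]}, {"delta_pos": [0, 0, 0.004], "delta_rot": [0, 0, 0]}])

```text
time: 52.0
ee_pos: [0.4823, 0.3749, 0.1024]
eef_rot: [-2.678, -1.642, -0.006]
ft_force: [-3.9, -2.0, 20.2]
opening: 0.0002
grip_force: 9.9
```

Request:
apply_moves(increments=[{"delta_pos": [0, 0, 0.004], "delta_rot": [0, 0, 0]}, {"delta_pos": [0, 0, 0.004], "delta_rot": [0, 0, 0]}])

```text
time: 52.25
ee_pos: [0.4823, 0.3749, 0.1023]
eef_rot: [-2.678, -1.642, -0.006]
ft_force: [-5.3, -4.7, 26.6]
opening: 0.0005
grip_force: 13.7
```

Request:
apply_moves(increments=[{"delta_pos": [0, 0, -0.1], "delta_rot": [0, 0, 0]}, {"delta_pos": [0, 0, -0.18], "delta_rot": [0, 0, 0]}, {"delta_pos": [0, 0, -0.18], "delta_rot": [0, 0, 0]}, {"delta_pos": [0, 0, -0.18], "delta_rot": [0, 0, 0]}, {"delta_pos": [0, 0, -0.1], "delta_rot": [0, 0, 0]}, {"delta_pos": [0, 0, -0.03], "delta_rot": [0, 0, 0]}, {"delta_pos": [0, 0, 0], "delta_rot": [0, 0, 0]}, {"delta_pos": [0, 0, 0], "delta_rot": [0, 0, 0]}])

```text
time: 53.25
ee_pos: [0.4825, 0.374, 0.1022]
eef_rot: [2.677, 1.641, 0.004]
ft_force: [-7.5, -9.9, 43.1]
opening: 0.0005
grip_force: 21.6
```

Request:
apply_moves(increments=[{"delta_pos": [0, 0, -0.1], "delta_rot": [0, 0, 0]}, {"delta_pos": [0, 0, -0.18], "delta_rot": [0, 0, 0]}, {"delta_pos": [0, 0, -0.18], "delta_rot": [0, 0, 0]}, {"delta_pos": [0, 0, -0.18], "delta_rot": [0, 0, 0]}, {"delta_pos": [0, 0, -0.1], "delta_rot": [0, 0, 0]}, {"delta_pos": [0, 0, -0.03], "delta_rot": [0, 0, 0]}, {"delta_pos": [0, 0, 0], "delta_rot": [0, 0, 0]}, {"delta_pos": [0, 0, 0], "delta_rot": [0, 0, 0]}])

```text
time: 54.25
ee_pos: [0.4822, 0.374, 0.1022]
eef_rot: [2.677, 1.641, 0.003]
ft_force: [-8.8, -10.1, 44.0]
opening: 0.0006
grip_force: 22.0
```

Request:
apply_moves(increments=[{"delta_pos": [0, 0, -0.1], "delta_rot": [0, 0, 0]}, {"delta_pos": [0, 0, -0.18], "delta_rot": [0, 0, 0]}, {"delta_pos": [0, 0, -0.18], "delta_rot": [0, 0, 0]}, {"delta_pos": [0, 0, -0.18], "delta_rot": [0, 0, 0]}, {"delta_pos": [0, 0, -0.1], "delta_rot": [0, 0, 0]}, {"delta_pos": [0, 0, -0.03], "delta_rot": [0, 0, 0]}, {"delta_pos": [0, 0, 0.001], "delta_rot": [0, 0, 0]}, {"delta_pos": [0, 0, 0.001], "delta_rot": [0, 0, 0]}])

```text
time: 55.25
ee_pos: [0.4822, 0.374, 0.1021]
eef_rot: [2.677, 1.641, 0.003]
ft_force: [-8.9, -11.0, 47.1]
opening: 0.0002
grip_force: 23.0
```

Request:
apply_moves(increments=[{"delta_pos": [0, 0, -0.1], "delta_rot": [0, 0, 0]}, {"delta_pos": [0, 0, -0.2], "delta_rot": [0, 0, 0]}, {"delta_pos": [0, 0, -0.3], "delta_rot": [0, 0, 0]}, {"delta_pos": [0, 0, -0.3], "delta_rot": [0, 0, 0]}, {"delta_pos": [0, 0, -0.3], "delta_rot": [0, 0, 0]}])

```text
time: 55.88
ee_pos: [0.4806, 0.3723, 0.1712]
eef_rot: [2.678, 1.642, -0.005]
ft_force: [0.4, 0.7, -0.6]
opening: 0.0003
grip_force: 0.0
```

```bash
python3 - <<'E'
from h import *
plan((.603,.292,.17,162))
c=cam('scene','s8'); H,S,V=cv2.split(cv2.cvtColor(c['img'],cv2.COLOR_RGB2HSV))
o=((H>3)&(H<18)&(S>150)&(V>120)).astype(np.uint8)*255;o[:225]=0;o[265:]=0;o[:,:340]=0;o[:,375:]=0
print(rects(c,o,.065,10,900))
# mug check
c=cam('top'); u=c['img'][140:290,120:310]; cv2.imwrite('pics/t8c.png',cv2.resize(u,None,fx=3.7,fy=3.7,interpolation=2)[:,:,::-1])
E
```

```text
t 55.88 now [0.4806 0.3723 0.1712] yaw 63.0 open 0.0003 grip 0.0 F [ 0.4  0.7 -0.6] q [-0.37  0.6  -0.51  1.69  0.34  0.95 -1.48]
  pos [-0.064, 0.5818, 0.0044] rot [-0.001, 0.0004, -0.5499] rows 9.3
[(40.5, array([358., 244.]), 609, 289, 51, 17, -3.6)]
```

View pics/t8c.png

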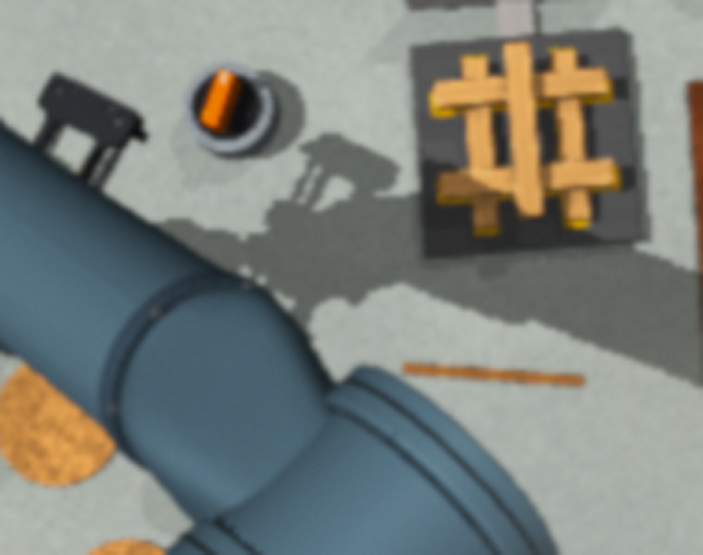

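Request:
apply_moves(increments=[{"delta_pos": [-0.064, 0.582, 0], "delta_rot": [0, 0, -0.4]}, {"delta_pos": [-0.064, 0.582, 0], "delta_rot": [0, 0, -0.4]}, {"delta_pos": [-0.064, 0.582, 0], "delta_rot": [0, 0, -0.4]}, {"delta_pos": [-0.064, 0.582, 0], "delta_rot": [0, 0, -0.4]}, {"delta_pos": [-0.064, 0.582, 0], "delta_rot": [0, 0, -0.4]}, {"delta_pos": [-0.064, 0.582, 0], "delta_rot": [0, 0, -0.4]}, {"delta_pos": [-0.064, 0.582, 0], "delta_rot": [0, 0, -0.4]}, {"delta_pos": [-0.064, 0.582, 0], "delta_rot": [0, 0, -0.4]}], hand=0.57)

```text
time: 56.98
ee_pos: [0.6033, 0.2926, 0.172]
eef_rot: [-1.203, -2.9, 0.002]
ft_force: [0.4, 0.5, -0.6]
opening: 0.0503
grip_force: 0.0
```

Request:
apply_moves(increments=[{"delta_pos": [0, 0, 0], "delta_rot": [0, 0, -0.15]}, {"delta_pos": [0, 0, 0], "delta_rot": [0, 0, -0.15]}, {"delta_pos": [0, 0, 0], "delta_rot": [0, 0, -0.15]}, {"delta_pos": [0, 0, 0], "delta_rot": [0, 0, -0.15]}])

```text
time: 57.48
ee_pos: [0.6036, 0.2928, 0.1727]
eef_rot: [-0.496, -3.101, 0.001]
ft_force: [1.1, -0.2, 0.2]
opening: 0.0506
grip_force: 0.0
```

```bash
python3 - <<'E'
from h import *
plan((.603,.292,.052,162))
E
```

```text
t 57.48 now [0.6036 0.2928 0.1727] yaw 161.8 open 0.0506 grip 0.0 F [ 1.1 -0.2  0.2] q [ 0.01  0.8  -0.85  1.49  0.64  1.14  0.29]
  pos [0.0008, -0.0034, 0.4828] rot [-0.0002, -0.0003, -0.0009] rows 1.9
```

Request:
apply_moves(increments=[{"delta_pos": [0, -0.003, 0.2], "delta_rot": [0, 0, 0]}, {"delta_pos": [0, -0.003, 0.35], "delta_rot": [0, 0, 0]}, {"delta_pos": [0, -0.003, 0.44], "delta_rot": [0, 0, 0]}, {"delta_pos": [0, -0.003, 0.48], "delta_rot": [0, 0, 0]}, {"delta_pos": [0, -0.003, 0.48], "delta_rot": [0, 0, 0]}])

```text
time: 58.1
ee_pos: [0.6037, 0.2925, 0.0537]
eef_rot: [0.492, 3.103, 0.001]
ft_force: [0.5, -0.7, 0.3]
opening: 0.0505
grip_force: 0.0
```

Request:
apply_moves(increments=[{"delta_pos": [0, 0, 0], "delta_rot": [0, 0, 0]}, {"delta_pos": [0, 0, 0], "delta_rot": [0, 0, 0]}, {"delta_pos": [0, 0, 0], "delta_rot": [0, 0, 0]}, {"delta_pos": [0, 0, 0], "delta_rot": [0, 0, 0]}, {"delta_pos": [0, 0, 0], "delta_rot": [0, 0, 0]}], hand=0, grip_force=20)

```text
time: 58.72
ee_pos: [0.6037, 0.2922, 0.0538]
eef_rot: [0.491, 3.103, 0.0]
ft_force: [0.9, 1.0, 2.0]
opening: 0.0137
grip_force: 20.0
```

```bash
python3 - <<'E'
from h import *
plan((.603,.292,.052,93)); print(ctrl.get_obs()['ft_torque'])
E
```

```text
t 58.73 now [0.6037 0.2922 0.0538] yaw 162.0 open 0.0137 grip 20.0 F [0.9 1.  2. ] q [-0.03  0.94 -0.77  1.55  0.75  0.97  0.22]
  pos [0.0026, -0.0016, 0.007] rot [0.0001, 0.0001, 0.3834] rows 6.4
[-0.11574941 -0.09706978 -0.03641438]
```

Request:
apply_moves(increments=[{"delta_pos": [0, 0, 0], "delta_rot": [0, 0, 0.05]}, {"delta_pos": [0, 0, 0], "delta_rot": [0, 0, 0.1]}, {"delta_pos": [0, 0, 0], "delta_rot": [0, 0, 0.15]}, {"delta_pos": [0, 0, 0], "delta_rot": [0, 0, 0.2]}, {"delta_pos": [0, 0, 0], "delta_rot": [0, 0, 0.25]}, {"delta_pos": [0, 0, 0], "delta_rot": [0, 0, 0.3]}, {"delta_pos": [0, 0, 0], "delta_rot": [0, 0, 0.35]}, {"delta_pos": [0, 0, 0], "delta_rot": [0, 0, 0.37]}])

```text
time: 59.72
ee_pos: [0.6033, 0.2918, 0.0537]
eef_rot: [2.117, 2.321, -0.002]
ft_force: [-2.7, -1.1, 3.3]
opening: 0.0137
grip_force: 20.0
```

Request:
apply_moves(increments=[{"delta_pos": [0, 0, 0], "delta_rot": [0, 0, 0.012]}, {"delta_pos": [0, 0, 0], "delta_rot": [0, 0, 0.018]}, {"delta_pos": [0, 0, 0], "delta_rot": [0, 0, 0.018]}])

```text
time: 60.1
ee_pos: [0.6033, 0.2918, 0.0537]
eef_rot: [2.178, 2.264, -0.002]
ft_force: [-2.0, -3.6, 5.4]
opening: 0.0137
grip_force: 20.0
```

```bash
python3 - <<'E'
from h import *
plan(); print(ctrl.get_obs()['ft_torque'])
E
```

```text
t 60.1 now [0.6033 0.2918 0.0537] yaw 92.2 open 0.0137 grip 20.0 F [-2.  -3.6  5.4] q [-0.18  0.86 -0.52  1.56  0.51  0.87 -0.85]
[-0.55034743  0.50174033  0.22908388]
```

Request:
apply_moves(increments=[{"delta_pos": [0, 0, 0], "delta_rot": [0, 0, 0.01]}, {"delta_pos": [0, 0, 0], "delta_rot": [0, 0, 0.02]}, {"delta_pos": [0, 0, 0], "delta_rot": [0, 0, 0.02]}])

```text
time: 60.48
ee_pos: [0.6033, 0.2921, 0.0537]
eef_rot: [2.247, 2.195, -0.001]
ft_force: [-2.4, -1.9, 5.9]
opening: 0.0143
grip_force: 20.0
```

```bash
python3 - <<'E'
from h import *
plan(); print(ctrl.get_obs()['ft_torque'])
E
```

```text
t 60.48 now [0.6033 0.2921 0.0537] yaw 88.7 open 0.0143 grip 20.0 F [-2.4 -1.9  5.9] q [-0.19  0.85 -0.5   1.56  0.5   0.86 -0.9 ]
[-0.53584126  0.42823446  0.49876581]
```

Request:
apply_moves(increments=[{"delta_pos": [0, 0, 0], "delta_rot": [0, 0, 0]}, {"delta_pos": [0, 0, 0], "delta_rot": [0, 0, 0]}, {"delta_pos": [0, 0, 0], "delta_rot": [0, 0, 0]}, {"delta_pos": [0, 0, 0], "delta_rot": [0, 0, 0]}, {"delta_pos": [0, 0, 0], "delta_rot": [0, 0, 0]}, {"delta_pos": [0, 0, 0], "delta_rot": [0, 0, 0]}], hand=1)

```text
time: 61.22
ee_pos: [0.6036, 0.2925, 0.0535]
eef_rot: [-2.249, -2.194, -0.001]
ft_force: [0.8, -1.0, 0.0]
opening: 0.072
grip_force: 0.0
```

Request:
apply_moves(increments=[{"delta_pos": [0, 0, -0.2], "delta_rot": [0, 0, 0]}, {"delta_pos": [0, 0, -0.4], "delta_rot": [0, 0, 0]}, {"delta_pos": [0, 0, -0.6], "delta_rot": [0, 0, 0]}, {"delta_pos": [0, 0, -0.8], "delta_rot": [0, 0, 0]}, {"delta_pos": [0, 0, -1], "delta_rot": [0, 0, 0]}, {"delta_pos": [0, 0, -1], "delta_rot": [0, 0, 0]}])

```text
time: 61.98
ee_pos: [0.6052, 0.294, 0.3085]
eef_rot: [2.247, 2.192, 0.013]
ft_force: [-0.5, 0.2, -0.5]
opening: 0.0886
grip_force: 0.0
```

```bash
python3 - <<'E'
from h import *
plan((.45,.10,.40,4))
E
```

```text
t 61.98 now [0.6052 0.294  0.3085] yaw 88.6 open 0.0886 grip 0.0 F [-0.5  0.2 -0.5] q [-0.13  0.59 -0.61  1.37  0.34  1.28 -0.79]
  pos [-0.7893, -0.5989, -0.374] rot [0.0008, -0.0029, 0.4699] rows 7.9
```

Request:
apply_moves(increments=[{"delta_pos": [-0.6, -0.65, -0.56], "delta_rot": [0, 0, 0.47]}, {"delta_pos": [-0.6, -0.65, -0.56], "delta_rot": [0, 0, 0.47]}, {"delta_pos": [-0.6, -0.65, -0.56], "delta_rot": [0, 0, 0.47]}, {"delta_pos": [-0.6, -0.65, -0.56], "delta_rot": [0, 0, 0.47]}, {"delta_pos": [-0.6, -0.65, -0.56], "delta_rot": [0, 0, 0.47]}, {"delta_pos": [-0.6, -0.65, -0.56], "delta_rot": [0, 0, 0.47]}, {"delta_pos": [-0.6, -0.65, -0.56], "delta_rot": [0, 0, 0.47]}, {"delta_pos": [-0.6, -0.65, -0.56], "delta_rot": [0, 0, 0.47]}])

```text
time: 62.98
ee_pos: [0.4371, 0.146, 0.4425]
eef_rot: [3.14, 0.1, -0.002]
ft_force: [0.5, 0.1, 0.5]
opening: 0.0885
grip_force: 0.0
```

Request:
apply_moves(increments=[{"delta_pos": [0, 0, 0], "delta_rot": [0, 0, 0]}, {"delta_pos": [0, 0, 0], "delta_rot": [0, 0, 0]}])

```text
time: 63.22
ee_pos: [0.4373, 0.1462, 0.443]
eef_rot: [3.139, 0.114, -0.001]
ft_force: [-0.1, 0.5, 0.3]
opening: 0.0885
grip_force: 0.0
```

```bash
python3 - <<'E'
from h import *
c=cam('wrist','w9');plan()
H,S,V=cv2.split(cv2.cvtColor(c['img'],cv2.COLOR_RGB2HSV))
m=((S<60)&(V>185)).astype(np.uint8)*255
for r in rects(c,m,.09,60,5000): print(*r)
E
```

```text
t 63.27 now [0.4373 0.1463 0.4431] yaw 4.1 open 0.0881 grip 0.0 F [-0.2 -0.5  0. ] q [ 0.05  0.07 -0.5   1.69  0.03  1.39 -1.95]
1385.5 [172. 221.] 332 296 64 64 -85.8
```

View pics/w9.png

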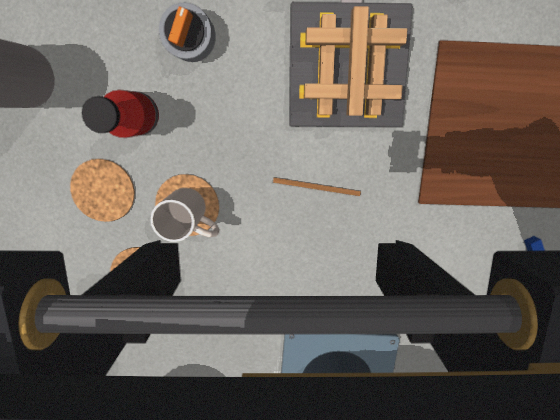

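The final wrist view shows the tower intact at (355,65). The mug is centred on its mat (rim at 0.332, 0.296), and the knob is back at rest with the plunger up. Handing in.

```bash
python3 -c "
from plant import ctrl
print(ctrl.job_done())"
```

```text
the job is handed in; nothing more can be done
None
```

I handed the job in: the mug is upright on the right-hand cork mat (re-placed after it was knocked), all five sticks are stacked with the odd one centred on top, the pump was pressed to its stop four times and came fully up each time, and the igniter was turned to its stop and sprang back; no result was reported.

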